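Pack the planting caddy

ROBOT

A 6-joint arm with a two-finger parallel gripper is mounted at the origin on the work surface. World frame = base frame: x ahead of the robot, y to its left, z up, the work surface at z = 0. Lengths are in mm, angles in rad, forces in N, time in s.
With the tool pointing down it reaches from about 275 to 725 mm from the base axis. Payload 5.6 kg.
Tool frame: the origin (TCP) lies midway between the tips of the shut fingers; the grasp point (between the pads) lies robot.pinch_z behind it (robot.pinch_z is the distance from the TCP to the grasp point, in mm); z points along the fingers, x is the direction in which the jaws open and shut, and the axes are right-handed (so a half turn about z gives the same grasp; the last joint's range is limited). The gripper opens to 85 mm and grips with 20 to 120 N. Pads are 22 mm wide; open, the fingers measure 114 mm over their backs; the gripper's body (76 mm by 85 mm) begins 54 mm behind the grasp point. The pads swing forward as they close: fully open they stand 13 mm farther back than shut.
Start: joints at [1.532, 0.255, 0.108, 0, -1.424, -0.285], TCP at [174.967, 521.421, 231.283] pointing down, gripper open.
Joint ranges: [-2.95, 2.95], [-1.21, 1.97], [-1.09, 1.5], [-2.87, 1.71], [-2.94, -0.07], [-3.05, 3.05]. Speed limits (rad/s): [2.57, 2.57, 3.14, 3.14, 3.14, 3.14].

INTERFACE

Orientations are given as a rotation vector (axis times angle).
In Python, from plant import sensors, snapshot, job, robot gives the robot as it stands.
- The arm moves only by the tool drive_tool, never from a script. Its argument "commands" is text: rows parted by semicolons, each of 7 numbers parted by spaces: the finger opening in mm, from 0 to 85.4, then the shift along the world's x, y, z normalised to -1 to 1, where 1 is 25 mm, then the turn, a rotation vector about the world's x, y, z normalised to -1 to 1, where 1 is 5 degrees. In form: hand tx ty tz ax ay az; .... A call has 1 to 5 rows; each row shifts and turns the commanded pose from where the row before left it; what a row does not reach is not made up. A row lasts 1/12 s, in which the tool goes at most 41.7 mm and 7.16 degrees, less where a joint would pass 70% of its speed; a pose out of reach is approached as far as the arm can. A call with a number of a shift or a turn outside -1 to 1 is refused whole. A call with a gripper value outside its range is refused whole. The fingers move at their own pace and stop on an object; "force" is the grip in N (left out, the last holds). Time passes only in rows, so rows that do not move let the fingers close. It gives the time, the measured TCP pose, the force and the opening at its end, in the units of the state.
- sensors.read_state(): the state, without advancing time (a new reading comes with each control period).
- snapshot(name): name is "scene" or "top" or "wrist"; returns a dict with "pixels" (384x512x3 uint8, red, green, blue), "fx", "fy", "cx", "cy" (pixels), "R" (3x3) and "t" (3): a world point X has camera coordinates R X + t. Camera axes: x right, y down, z forward; pixel columns grow to the right and rows downward; lengths in mm; the calibration is good to about 2 mm. A picture is of the moment at which its call begins. There is no depth.
- job.sign_off(): hands the job in, once; it reports no verdict.
The state is a dict: "t": time; "joints": joint angles; "joint_vel": joint speeds; "joint_efforts": joint torques, N m; "position": TCP position; "orientation": TCP orientation; "ft_force": force on the tool from outside, world axes, zero at the start; "torque": the same for the moment, N m; "gripper_width": finger opening in mm.
Only numpy, scipy, OpenCV 4.12 (cv2) and the standard library are available. Lean on these libraries where they do the work, as an engineer would, in place of code of your own. Each camera call takes 0.05 s, during which the arm holds its last target.

TASK

Pack the blue caddy for the next planting table: lay the orange-handled trowel flat in the long bay, stand one pot (the terracotta-coloured one on top of the nested stack, without pulling up the pots below) in the wide middle pocket, and put the green-lidded seed jar and the brown plant-food bottle one in each end pocket, whichever way round. Stand the pot, jar and bottle upright, set the jar and bottle down gently rather than dropping them, and leave the hand fork, the red-lidded jar, the green bottle, the white cup and the rest of the stack where they are.

Things in the scene. Friction and masses are not known exactly. Their poses are not given: they have to be found in the camera images.
- caddy: Blue tray 166 x 216 mm, fixed, any yaw, steel loop at each y end (+25 mm). Floor 4 mm thick; walls and dividers 4 mm, tops 26 mm above the table. Origin: centre of underside; z up. Inside: long bay 86 (x) x 208 (y), centre x=-36, y=0. Pockets 68 (x), centres x=+45: middle 76 wide (y) at y=0, two ends 62 wide at y=+73 and -73.
- trowel: Hand trowel, orange handle, solid steel blade, lying flat, hollow side up. Origin on the table below the handle's front end; x along the tool to the blade tip, z up. Handle round, 22 mm thick, axis 11 mm up, x=-82 to +6 mm. Blade 48 mm wide, 10 mm high, x=+20 to +99. Balances near x=-12; grip across the handle there. About 90 g.
- fork: Hand fork of the same set: same orange handle, but three thin steel tines instead of a blade; 177 mm long, origin and axes as the trowel. Lies on the table. Not wanted: leave it.
- pot_top: Terracotta-coloured pot, top of a nested stack of three. Open, 62 mm high, foot 34 mm across, 51 mm at 42 mm up; above that a straight collar 62 mm across, 20 mm tall. 30 g. Origin: centre of foot; z up. At the start its foot is at 40 mm, rim at 102 mm; only the collar shows, resting on the rim below. Loose by 1 mm: gripped by the collar alone and lifted straight, it comes free.
- pot_next: Black pot next below in the stack, same shape and size; origin (centre of foot) 20 mm and rim 82 mm above the table. A third pot, also black, stands under it on the table. Both stay.
- seed_jar: White seed jar with a GREEN lid and a plain paper band, upright on the table, 48 mm across, 62 mm high (lid: top 19 mm). 110 g. Origin: centre of underside; z up.
- red_jar: Jar of the same shape and size with a RED lid. Not wanted: leave it.
- food_bottle: Plant-food bottle, BROWN glass, BLACK cap, upright on the table. Body 42 mm across up to 54 mm, then sloping in to a cap 25 mm across; 86 mm high in all. 120 g. Origin: centre of underside; z up.
- green_bottle: Bottle of the same shape and size in GREEN glass with a WHITE cap. Not wanted: leave it.
- cup: White drinking cup, open, no handle, 62 mm across the rim, 66 mm high, standing alone on the table. Origin: centre of underside. Not wanted: leave it.
Not all that is in view belongs to the job. Leave any purple look-alike of the seed_jar alone.

How it is judged (in metres and radians):
At the end, for the whole second after the job is handed in: Trowel flat in the long bay; terracotta pot in the middle pocket, seed jar and food bottle one in each end pocket, upright (0.15 rad), all on the caddy's floor (10 mm), at rest. Fork, red jar, green bottle, cup and second pot upright, within 30 mm of their start (x of trowel in the frame of caddy between -0.066 and -0.006 m and y of trowel in the frame of caddy between -0.03 and 0.03 m and z of trowel in the frame of caddy between -0.002 and 0.01 m and angle between each of trowel, fork, red_jar, green_bottle, cup, pot_next's own z axis and vertical below 0.2 rad and linear speed of each of trowel, pot_top, seed_jar, food_bottle below 0.02 m/s and angle between the x axis of trowel and the y axis of caddy, either way round below 0.35 rad and x of pot_top in the frame of caddy between 0.025 and 0.065 m and y of pot_top in the frame of caddy between -0.02 and 0.02 m and z of pot_top in the frame of caddy between -0.002 and 0.01 m and angle between each of pot_top, seed_jar, food_bottle's own z axis and vertical below 0.15 rad and z of seed_jar in the frame of caddy between -0.002 and 0.01 m and z of food_bottle in the frame of caddy between -0.002 and 0.01 m and ((x of seed_jar in the frame of caddy between 0.027 and 0.063 m and y of seed_jar in the frame of caddy between 0.055 and 0.091 m and x of food_bottle in the frame of caddy between 0.027 and 0.063 m and y of food_bottle in the frame of caddy between -0.091 and -0.055 m) or (x of food_bottle in the frame of caddy between 0.027 and 0.063 m and y of food_bottle in the frame of caddy between 0.055 and 0.091 m and x of seed_jar in the frame of caddy between 0.027 and 0.063 m and y of seed_jar in the frame of caddy between -0.091 and -0.055 m)) and distance of each of fork, red_jar, green_bottle, cup, pot_next from where it was at the start of the episode below 0.03 m); the robot touches nothing.
It fails at once if a pot below the top one is lifted out of the stack, or the stack is shoved (height (world z) of pot_next above 0.034 m or distance of pot_next from where it was at the start of the episode above 0.03 m).
It fails at once if the hand fork, red-lidded jar, green bottle or white cup is moved more than 30 mm (distance of any of fork, red_jar, green_bottle, cup from where it was at the start of the episode above 0.03 m).
It fails at once if the seed jar is dropped or thrown into the caddy (faster than 0.6 m/s just above its floor) instead of being set down (horizontal distance between seed_jar and caddy below 0.13 m and height (world z) of seed_jar below 0.03 m and linear speed of seed_jar above 0.6 m/s).
It fails at once if the plant-food bottle is dropped or thrown into the caddy (faster than 0.6 m/s just above its floor) instead of being set down (horizontal distance between food_bottle and caddy below 0.13 m and height (world z) of food_bottle below 0.03 m and linear speed of food_bottle above 0.6 m/s).
It also fails if it takes over 115 s, if anything falls off the work surface, if the arm or the gripper's body presses on something with over 40 N, if the wrist force passes 120 N, or if a joint passes its speed limit or range.

## Working session

There is one attempt and no reset: what is moved stays moved. The work goes in short steps, Python scripts to look and compute and a tool call to move; the robot and the scene stay as the last step left them, time stands still between calls to the robot, and variables do not carry over. Pictures are saved under pics/ and viewed, and the job is handed in when it is done.

Besides the shell and the picture viewer there is one more tool, called after ">>>" as name(argument=value, ...) on one line, values as JSON. drive_tool: Moves the arm, as the interface text tells. Scaled input: -1 to 1 covers 25 mm each way for a shift and 5 degrees each way for a turn. Its arguments: {"type":"object","properties":{"commands":{"type":"string"},"force":{"type":"number"}},"required":["commands"]}

```bash
ls; mkdir -p pics
python3 - <<'E'
from plant import sensors, snapshot, job, robot
import cv2
print(sensors.read_state()); print([a for a in dir(robot) if a[0]!='_'], robot.pinch_z)
import pickle
for n in ["scene","top","wrist"]:
    s=snapshot(n); pickle.dump(s,open(f'pics/{n}0.pkl','wb'))
    cv2.imwrite(f'pics/{n}0.png',cv2.resize(s['pixels'][:,:,::-1],(800,600),interpolation=cv2.INTER_CUBIC))
    print(n,s['fx'],s['fy'],s['cx'],s['cy'],s['R'],s['t'])
E
```

```text
pics
{'t': 0.0, 'joints': array([ 1.53156910e+00,  2.55705144e-01,  1.06994298e-01, -4.72132527e-04,
       -1.42389898e+00, -2.84568513e-01]), 'joint_vel': array([-0.00091123, -0.00042734, -0.00314445,  0.00028634,  0.00142593,
        0.00019013]), 'joint_efforts': array([ 4.42813189e-04, -3.86625767e+01,  2.37943178e+01,  5.36536306e+00,
       -6.07266309e-03, -4.18190623e-06]), 'position': array([174.79567511, 520.95408959, 230.41421539]), 'orientation': array([ 1.83335905e+00, -2.54932819e+00,  1.79346243e-03]), 'ft_force': array([0.9039214 , 0.31751343, 0.51161623]), 'torque': array([-0.02737092,  0.01360946,  0.01992968]), 'gripper_width': 85.47618966662036}
['PlanningError', 'pinch_z'] 18.700000000000003
scene 470.8132714472427 470.8132714472427 255.93531234483333 193.22603745952281 [[-0.62668095  0.77914827  0.01410529]
 [ 0.40201977  0.33875065 -0.85066333]
 [-0.66757104 -0.5274239  -0.52552159]] [ 266.41703929 -114.0068102  1578.96870368]
top 423.4128170672434 423.4128170672434 251.64952424674001 190.71429173243055 [[ 0.0149993  -0.99986907 -0.00607179]
 [-0.99214445 -0.01412861 -0.12429707]
 [ 0.12419501  0.00788846 -0.99222647]] [  11.62015107  461.64237862 1338.91850681]
wrist 265.2624812097287 265.2624812097287 257.6323766782079 192.26052723848343 [[-0.31855678 -0.94790311  0.0011297 ]
 [-0.89765367  0.30205217  0.32090867]
 [-0.30453155  0.10121355 -0.94710947]] [549.72448204 -42.05466896 380.07702775]
```

View pics/top0.png

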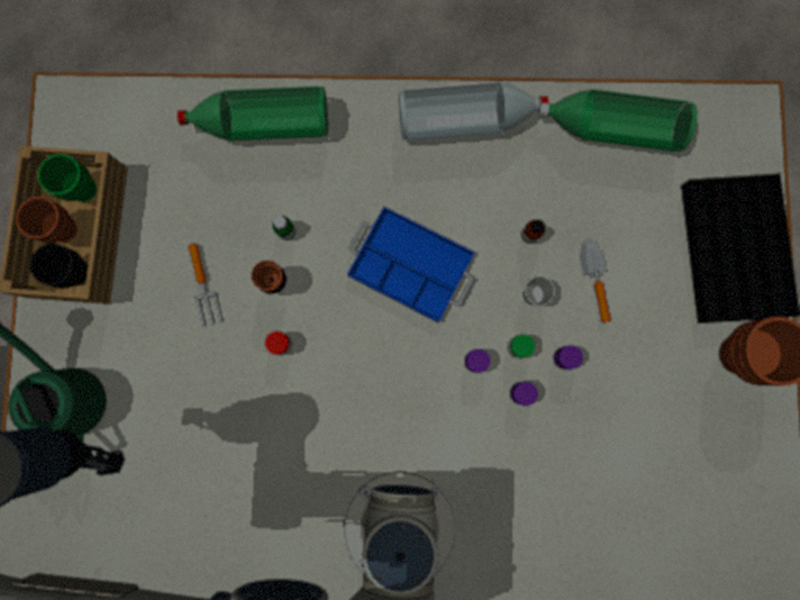

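View pics/scene0.png

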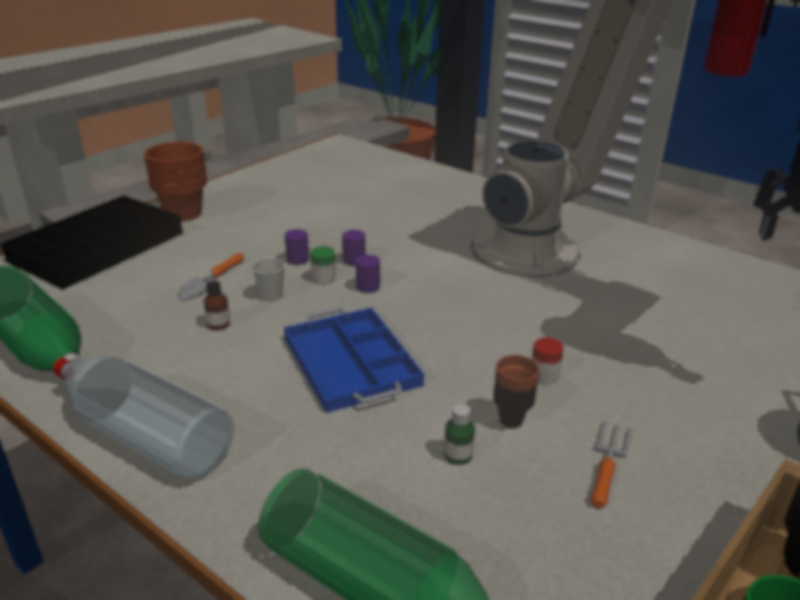

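View pics/wrist0.png

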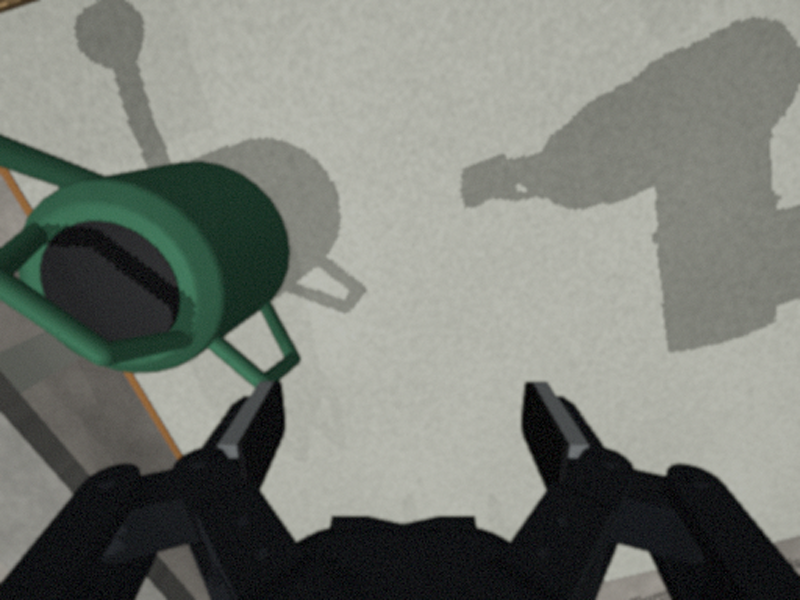

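The top view (800 x 600 picture) shows these candidates:
- **Seed jar:** green lid (523,346). Purple look-alikes at (478,361), (570,357) and (525,393). Red jar at (277,343).
- **Food bottle:** brown with black cap (535,230). Green with white cap at (284,226).
- **Pot:** terracotta on the stack (268,277). The cup is at (541,291), with crate and large pots at the edges.
- **Trowel:** blade at (597,265). The fork is at (205,285).
- **Caddy:** (412,265), pockets on its lower-left side.

Next I'll measure positions and check with a crop.

```bash
cat > h.py <<'E'
import numpy as np, cv2, pickle
def ray(s,u,v):
    R=np.array(s['R']);t=np.array(s['t'])
    d=R.T@np.array([(u-s['cx'])/s['fx'],(v-s['cy'])/s['fy'],1]); return -R.T@t,d
def onz(s,u,v,z):
    c,d=ray(s,u,v); return c+d*(z-c[2])/d[2]
def tri(a,b):
    A=0;B=0
    for s,u,v in (a,b):
        c,d=ray(s,u,v); d/=np.linalg.norm(d); P=np.eye(3)-np.outer(d,d); A=A+P;B=B+P@c
    return np.linalg.solve(A,B)
def proj(s,X):
    c=np.array(s['R'])@np.array(X,float)+np.array(s['t']); return s['fx']*c[0]/c[2]+s['cx'],s['fy']*c[1]/c[2]+s['cy']
def mask(s,lo,hi,box=None):
    m=cv2.inRange(cv2.cvtColor(s['pixels'],cv2.COLOR_RGB2HSV),np.array(lo),np.array(hi))
    if box:
        k=np.zeros_like(m);x0,y0,x1,y1=box;k[y0:y1,x0:x1]=255;m&=k
    return m
def comps(m,amin=8):
    n,l,st,c=cv2.connectedComponentsWithStats(m)
    return [(st[i,4],c[i].round(1),st[i,:4],l==i) for i in range(1,n) if st[i,4]>=amin]
E
python3 - <<'E'
from h import *
s=pickle.load(open('pics/top0.pkl','rb')); p=s['pixels']
hsv=cv2.cvtColor(p,cv2.COLOR_RGB2HSV)
for nm,(u,v) in dict(green=(523,346),purp=(478,361),red=(277,343),brown=(535,230),cap=(535,225),gb=(284,226),pot=(268,277),rim=(268,265),handle=(603,300),blade=(594,260),caddy=(412,240),cup=(541,291)).items():
    print(nm,hsv[int(v*.64),int(u*.64)])
for nm,lo,hi,box in [('green',(45,80,40),(80,255,255),(300,190,380,260)),('purp',(125,60,30),(160,255,255),(280,190,400,280)),('caddy',(105,140,30),(125,255,255),(210,110,320,220)),('handle',(3,150,90),(18,255,255),(100,140,420,220)),('red',(170,120,60),(180,255,255),(150,190,200,240)),('red2',(0,120,60),(4,255,255),(150,190,200,240))]:
    for c in comps(mask(s,lo,hi,box)): print(nm,c[0],c[1],c[2])
def crop(s,x0,y0,x1,y1,k,f): cv2.imwrite(f,cv2.resize(s['pixels'][y0:y1,x0:x1,::-1],None,fx=k,fy=k,interpolation=cv2.INTER_CUBIC))
crop(s,290,120,410,270,4,'pics/cropR.png'); crop(s,110,120,310,240,4,'pics/cropL.png')
E
```

```text
green [ 68 223  95]
purp [138 182  94]
red [  2 255 122]
brown [114 128  10]
cap [133 105  17]
gb [ 75   5 106]
pot [  8 193  62]
rim [ 10 198  80]
handle [ 17 255 123]
blade [ 75  10 101]
caddy [108 255 122]
cup [ 90   6 118]
green 197 [334.2 221.1] [326 214  17  15]
purp 225 [363.8 228.4] [355 221  18  16]
purp 195 [305.5 230.6] [298 224  16  15]
purp 219 [335.4 251.5] [327 244  18  16]
caddy 3239 [262.7 168.7] [223 133  80  73]
handle 116 [125.5 168. ] [121 156  10  25]
handle 25 [176.5 178.7] [174 175   6  10]
handle 134 [385.1 193. ] [381 180  10  26]
red2 170 [176.8 219. ] [170 212  15  15]
```

View pics/cropR.png

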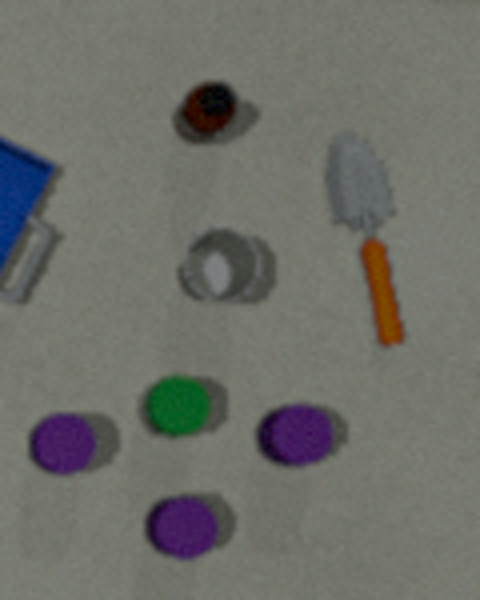

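View pics/cropL.png

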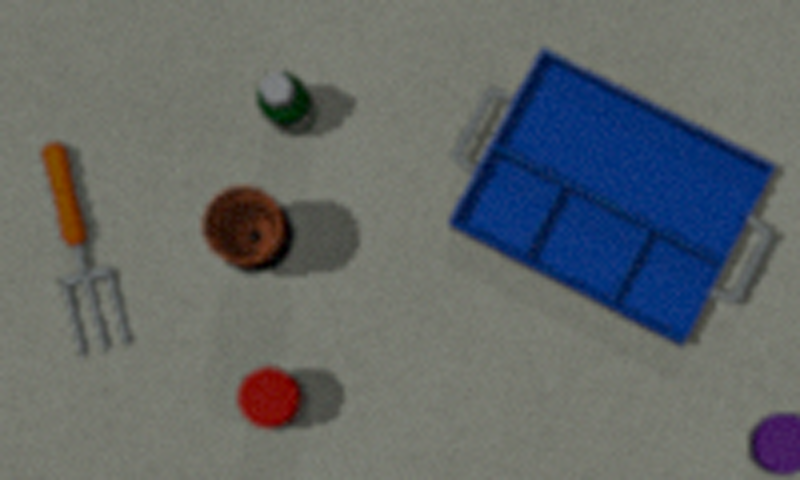

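Run:
```python
from h import *
s=pickle.load(open('pics/top0.pkl','rb')); sc=pickle.load(open('pics/scene0.pkl','rb'))
L=lambda x,y:(110+(x-1.5)/4,120+(y-1.5)/4)
Rr=lambda x,y:(290+(x-1.5)/4,120+(y-1.5)/4)
print('cam',ray(s,0,0)[0],ray(sc,0,0)[0])
for n,uv,z in [('jar',(334.2,221.1),60),('purpR',(363.8,228.4),60),('purpL',(305.5,230.6),60),('purpD',(335.4,251.5),60),('red',(176.8,219),60),('bottle cap',Rr(216,98),86),('gbcap',L(275,89),86),('pot',L(246,227),101),('cup',Rr(222,263),66),('tr rear',Rr(393,343),11),('tr front',Rr(372,240),11),('tr tip',Rr(346,131),6),('fork rear',L(54,146),11),('fork front',L(77,242),11)]:
    print(n,onz(s,*uv,z).round(1))
m=mask(s,(105,140,30),(125,255,255),(210,110,320,220))
m=cv2.morphologyEx(m,cv2.MORPH_CLOSE,np.ones((5,5)))
c=max(cv2.findContours(m,0,2)[0],key=cv2.contourArea)
b=cv2.boxPoints(cv2.minAreaRect(c)); P=np.array([onz(s,*q,26) for q in b]); print(b,P.round(1),P.mean(0), np.linalg.norm(np.diff(P,axis=0),axis=1))
P=np.array([onz(s,*L(*q),26) for q in [(545,50),(777,168),(685,343),(450,222)]]);print(P.round(1),P.mean(0),np.linalg.norm(np.diff(P,axis=0),axis=1))
m=mask(sc,(45,100,40),(80,255,255),(190,155,220,185))
for c in comps(m):print(c[:3])
m=mask(sc,(105,140,30),(125,255,255),(170,190,280,270))
m=cv2.morphologyEx(m,cv2.MORPH_CLOSE,np.ones((5,5)))
cv2.imwrite('pics/scA.png',cv2.resize(sc['pixels'][130:270,100:380,::-1],None,fx=2.8,fy=2.8,interpolation=cv2.INTER_CUBIC))
```

```text
cam [ 291.55462884    7.57899455 1385.96173785] [1266.8652538   663.82733711  729.04283416]
jar [ 365.5 -241.2   60. ]
purpR [ 344.2 -333.1   60. ]
purpL [ 334.6 -151.6   60. ]
purpD [ 271.5 -244.1   60. ]
red [364.9 251.3  60. ]
bottle cap [ 605.5 -268.    86. ]
gbcap [605.7 250.5  86. ]
pot [493.3 266.1 101. ]
cup [ 477.9 -275.4   66. ]
tr rear [ 421.9 -425.2   11. ]
tr front [ 506.4 -410.2   11. ]
tr tip [ 598.3 -392.3    6. ]
fork rear [573.1 446.   11. ]
fork front [493.  422.8  11. ]
[[221.91376 175.72969]
 [244.93431 131.1274 ]
 [303.16437 161.18163]
 [280.1438  205.78392]] [[ 509.5  115.8   26. ]
 [ 659.3   43.5   26. ]
 [ 561.3 -148.2   26. ]
 [ 414.2  -74.1   26. ]] [536.0783715  -15.75763639  26.        ] [166.38230122 215.34801547 164.73078768]
[[ 656.    40.3   26. ]
 [ 559.8 -150.6   26. ]
 [ 415.5  -76.5   26. ]
 [ 511.5  115.2   26. ]] [535.72532942 -17.8723485   26.        ] [213.7431786  162.22629872 214.37424121]
(np.int32(104), array([206.3, 162.9]), array([200, 159,  13,   9], dtype=int32))
```

View pics/scA.png

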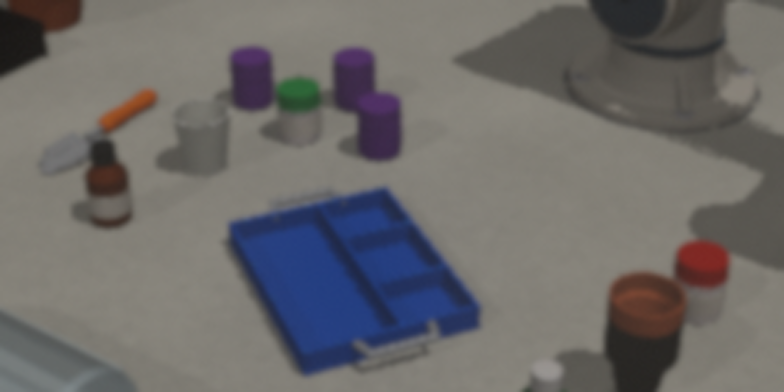

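>>> drive_tool(commands="85 0.98 -0.78 -0.1 0 0 -0.8;85 0.98 -0.78 -0.1 0 0 -0.8;85 0.98 -0.78 -0.1 0 0 -0.8;85 0.98 -0.78 -0.1 0 0 -0.8;85 0.98 -0.78 -0.1 0 0 -0.8", force=30)

```text
t: 0.57
position: [298.2, 422.7, 218.5]
orientation: [1.359, -2.832, 0.0]
ft_force: [-0.5, 0.7, -0.6]
gripper_width: 85.3
```

>>> drive_tool(commands="85 0.98 -0.78 -0.1 0 0 -0.8;85 0.98 -0.78 -0.1 0 0 -0.8;85 0.98 -0.78 -0.1 0 0 -0.8;85 0.8 -0.6 -0.1 0 0 -0.8;85 0 0 0 0 0 0")

```text
t: 0.98
position: [393.2, 347.6, 207.9]
orientation: [0.945, -2.995, 0.003]
ft_force: [-0.6, 0.5, -1.0]
gripper_width: 85.1
```

```bash
cat > snap.py <<'E'
import sys,cv2,pickle
from plant import sensors,snapshot,robot
n,f=sys.argv[1:3]; s=snapshot(n); pickle.dump(s,open(f'pics/{f}.pkl','wb'))
cv2.imwrite(f'pics/{f}.png',cv2.resize(s['pixels'][:,:,::-1],(800,600),interpolation=cv2.INTER_CUBIC))
st=sensors.read_state(); print(st['t'],st['position'].round(1),st['orientation'].round(3),st['ft_force'].round(1),st['gripper_width'],robot.pinch_z)
E
python3 snap.py wrist w1
```

```text
1.0333 [392.1 348.8 208.1] [ 9.500e-01 -2.993e+00  2.000e-03] [-0.3 -0.  -0.3] 84.89056259196569 18.700000000000003
```

View pics/w1.png

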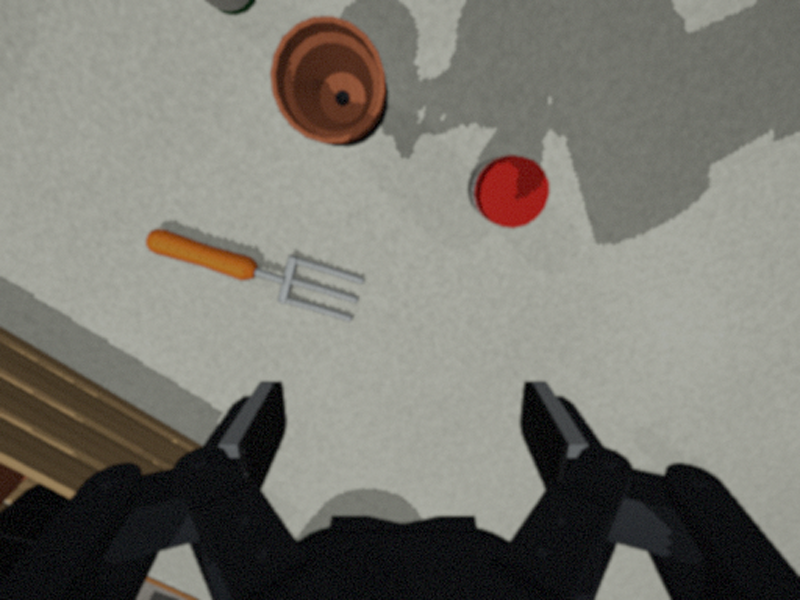

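The wrist view shows the terracotta pot rim at about (329,80). The fork is at (255,270) and the red lid at (511,190). The fingertips are clear.

Run:
```python
from h import *
s=pickle.load(open('pics/w1.pkl','rb'))
m=mask(s,(0,90,40),(15,255,255),(165,0,255,100))
c=max(cv2.findContours(m,0,2)[0],key=cv2.contourArea)
e=cv2.fitEllipse(cv2.convexHull(c));print(e)
print(onz(s,*e[0],100), onz(s,511*.64,188*.64,62))
```

```text
((210.02767944335938, 51.04055404663086), (71.83724975585938, 83.17951202392578), 158.65269470214844)
[496.99391325 269.62791693 100.        ] [370.47496406 252.87884032  62.        ]
```

>>> drive_tool(commands="85 0.8 -0.65 -0.6 0 0 0;85 0.8 -0.65 -0.6 0 0 0;85 0.8 -0.65 -0.6 0 0 0;85 0.8 -0.65 -0.6 0 0 0;85 0.8 -0.65 -0.6 0 0 0")

```text
t: 1.45
position: [491.2, 269.1, 133.1]
orientation: [0.959, -2.991, -0.0]
ft_force: [-0.2, 0.5, -1.0]
gripper_width: 85.1
```

>>> drive_tool(commands="85 0 0 0 0 0 0;85 0 0 0 0 0 0")

```text
t: 1.62
position: [490.7, 268.5, 132.5]
orientation: [0.954, -2.991, 0.002]
ft_force: [-0.5, -0.7, 0.4]
gripper_width: 84.9
```

```bash
python3 snap.py wrist w2; python3 snap.py scene s2
```

```text
1.6667 [490.7 269.5 133.6] [ 0.957 -2.992  0.   ] [ 0.3  0.1 -0.7] 84.9291622288053 18.700000000000003
1.7167 [490.7 270.  134.2] [-9.580e-01  2.991e+00  1.000e-03] [ 0.2 -0.9  1.9] 85.16944287131311 18.700000000000003
```

View pics/w2.png

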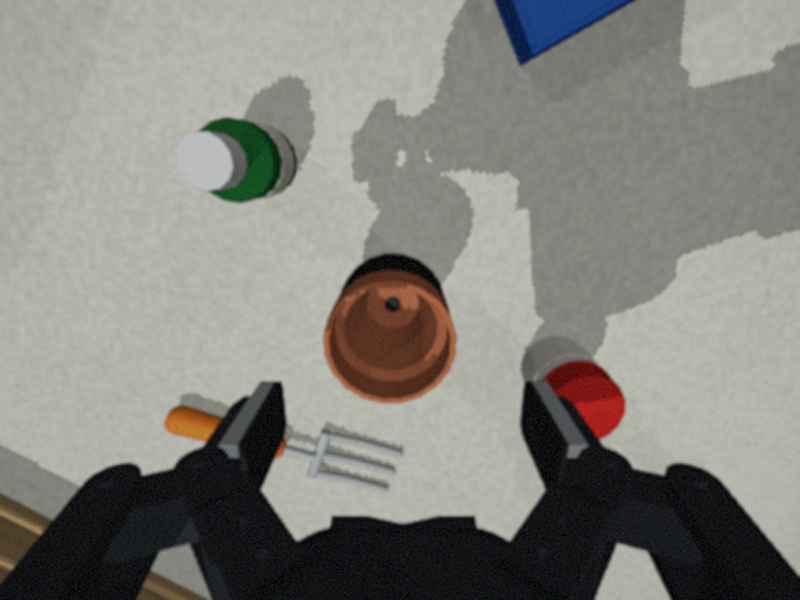

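View pics/s2.png

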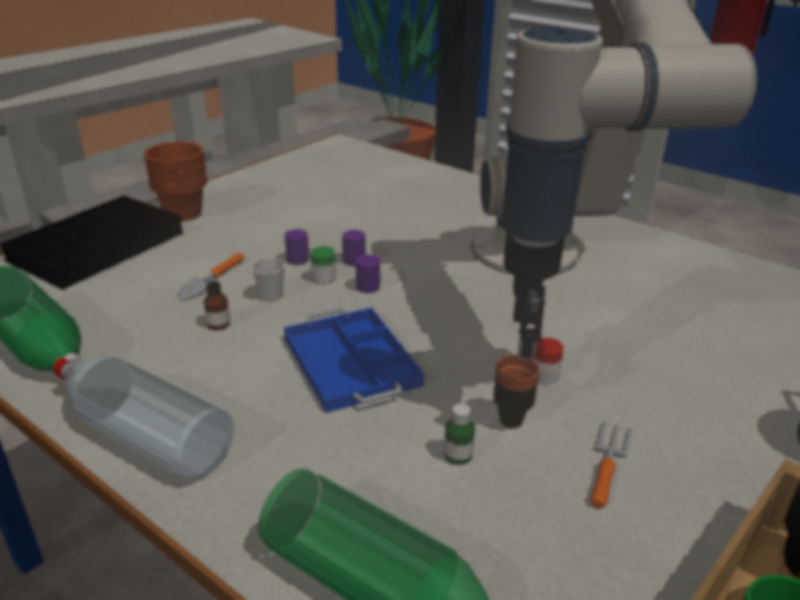

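The wrist view shows the pot rim centred at about (390,336), between the fingers at (265,400) and (540,400). The scene view agrees.

Run:
```python
from h import *
s=pickle.load(open('pics/w2.pkl','rb'))
m=mask(s,(0,110,50),(15,255,255),(200,165,300,260))
c=max(cv2.findContours(m,0,2)[0],key=cv2.contourArea)
h=cv2.convexHull(c)[:,0]
print(cv2.fitEllipse(h), onz(s,*cv2.fitEllipse(h)[0],102), onz(s,390*.64,336*.64,102),cv2.boundingRect(h))
# camera position in tool frame & projected TCP offsets
T=np.array([490.7,269.3,133.5])
import math
for z in (0,-18.7):
  print(proj(s,T-np.array([0,0,z])))
print(onz(s,317*.64-0.18,115*.64,102),"caddy corner",onz(s,521*.64,62*.64,26))
```

```text
((249.34475708007812, 215.0679473876953), (83.73756408691406, 85.09337615966797), 11.244479179382324) [499.43800569 266.70845524 102.        ] [499.30269752 266.58621171 102.        ] (208, 173, 84, 84)
(np.float64(257.3583564955832), np.float64(246.9108115312829))
(np.float64(257.41710278123355), np.float64(264.8423473661661))
[574.62058516 207.35362757 102.        ] caddy corner [515.52011843 124.94176145  26.        ]
```

Run:
```python
from h import *
s=pickle.load(open('pics/top0.pkl','rb')); sc=pickle.load(open('pics/scene0.pkl','rb'));w=pickle.load(open('pics/w2.pkl','rb'))
m=mask(s,(0,110,30),(15,255,255),(155,160,190,195))
c=max(cv2.findContours(m,0,2)[0],key=cv2.contourArea);h=cv2.convexHull(c);e=cv2.fitEllipse(h);print(e,onz(s,*e[0],102),cv2.boundingRect(h))
m=mask(sc,(0,110,30),(15,255,255),(300,220,350,270))
c=max(cv2.findContours(m,0,2)[0],key=cv2.contourArea);h=cv2.convexHull(c);e2=cv2.fitEllipse(h);print(e2,cv2.boundingRect(h),onz(sc,*e2[0],92))
print(tri((s,*e[0]),(w,249.3,215.1)),tri((sc,*e2[0]),(w,249.3,215.1)))
for X in [(498,266.5),(493.5,266.5)]:
  print([proj(q,(*X,102)) for q in (s,sc,w)])
# red jar lid in w2 vs top
```

```text
((170.8152618408203, 176.4032745361328), (18.999263763427734, 19.941078186035156), 115.46745300292969) [493.04189066 266.816011   102.        ] (161, 167, 20, 20)
((331.0144958496094, 238.4202880859375), (21.240388870239258, 26.41477394104004), 106.80330657958984) (319, 228, 25, 22) [499.25405687 273.49210141  92.        ]
[495.8029927  270.83225582  87.8715423 ] [496.34763365 271.73279321  89.31950312]
[(np.float64(170.9803184312827), np.float64(174.8113349168317)), (np.float64(329.04397451179597), np.float64(233.36063969198597)), (np.float64(251.17671882089903), np.float64(215.9246065173647))]
[(np.float64(170.92370248145073), np.float64(176.25741637018476)), (np.float64(330.0939474258604), np.float64(232.43933363680307)), (np.float64(256.35325982070754), np.float64(219.27624835474674))]
```

>>> drive_tool(commands="85 0.22 -0.08 -0.5 0 0 0;85 0 0 -0.5 0 0 0;85 0 0 -0.5 0 0 0;85 0 0 -0.5 0 0 0;85 0 0 0 0 0 0")

```text
t: 2.13
position: [494.6, 267.7, 82.2]
orientation: [0.958, -2.989, 0.001]
ft_force: [-0.5, -0.1, -0.6]
gripper_width: 84.9
```

>>> drive_tool(commands="58 0 0 0 0 0 0;58 0 0 0 0 0 0;58 0 0 0 0 0 0;58 0 0 0 0 0 0;58 0 0 0 0 0 0", force=25)

```text
t: 2.55
position: [497.3, 267.9, 85.2]
orientation: [-0.956, 2.99, 0.001]
ft_force: [0.6, 0.1, 4.3]
gripper_width: 61.5
```

```bash
python3 snap.py scene s3; python3 snap.py wrist w3;  python3 -c "
import cv2,pickle
s=pickle.load(open('pics/s3.pkl','rb'));cv2.imwrite('pics/s3c.png',cv2.resize(s['pixels'][150:300,270:420,::-1],None,fx=4,fy=4,interpolation=2))"
```

```text
2.6 [497.3 267.9  85.1] [-9.56e-01  2.99e+00  1.00e-03] [0.5 0.4 4.7] 61.579731990297255 18.700000000000003
2.65 [497.4 267.8  85. ] [-9.56e-01  2.99e+00  1.00e-03] [1.  1.5 5.4] 61.33394904110423 18.700000000000003
```

View pics/s3c.png

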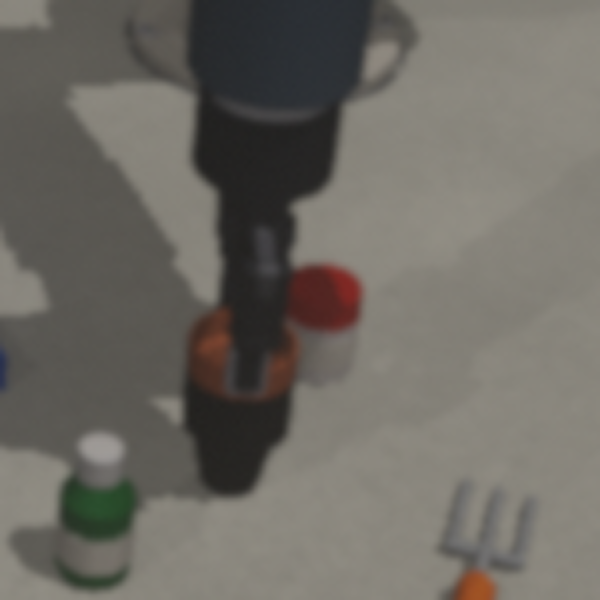

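View pics/w3.png

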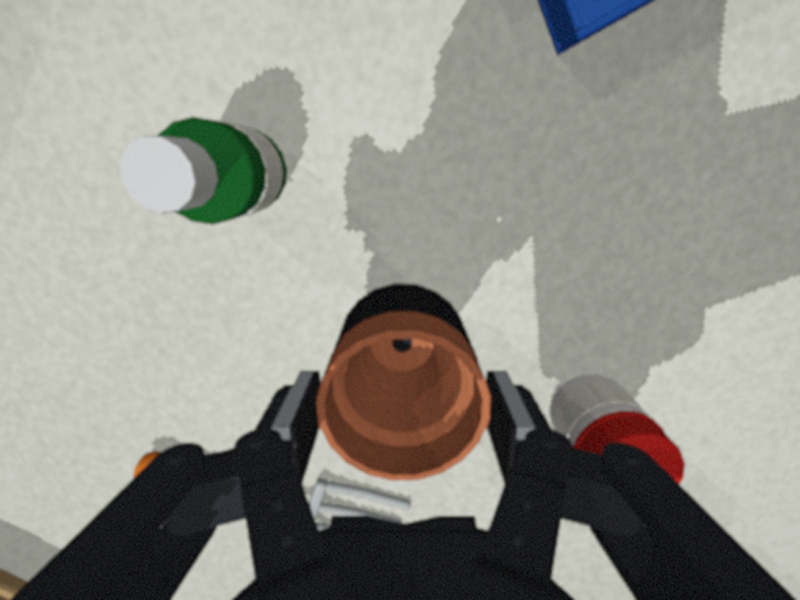

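The pads look right at the collar's lower edge, so I'll re-grip 5 mm higher to be sure the pot below isn't held.

>>> drive_tool(commands="80 0 0 0 0 0 0;80 0.06 0 0.2 0 0 0;80 0 0 0 0 0 0;58 0 0 0 0 0 0;58 0 0 0 0 0 0")

```text
t: 3.07
position: [498.0, 267.0, 88.7]
orientation: [0.956, -2.992, 0.0]
ft_force: [0.9, 0.6, 2.5]
gripper_width: 61.3
```

>>> drive_tool(commands="58 0 0 0 0 0 0;58 0 0 0 0 0 0;58 0 0 0.2 0 0 0;58 0 0 0.3 0 0 0;58 0 0 0.3 0 0 0")

```text
t: 3.48
position: [497.8, 267.0, 109.2]
orientation: [0.956, -2.992, 0.0]
ft_force: [0.2, 0.1, 0.0]
gripper_width: 60.8
```

```bash
python3 snap.py scene s4;  python3 -c "
import cv2,pickle
s=pickle.load(open('pics/s4.pkl','rb'));cv2.imwrite('pics/s4c.png',cv2.resize(s['pixels'][150:300,270:420,::-1],None,fx=4,fy=4,interpolation=2))"
```

```text
3.5333 [498.9 267.6 111.3] [-9.56e-01  2.99e+00  1.00e-03] [0.6 0.4 0.2] 60.98639815645108 18.700000000000003
```

View pics/s4c.png

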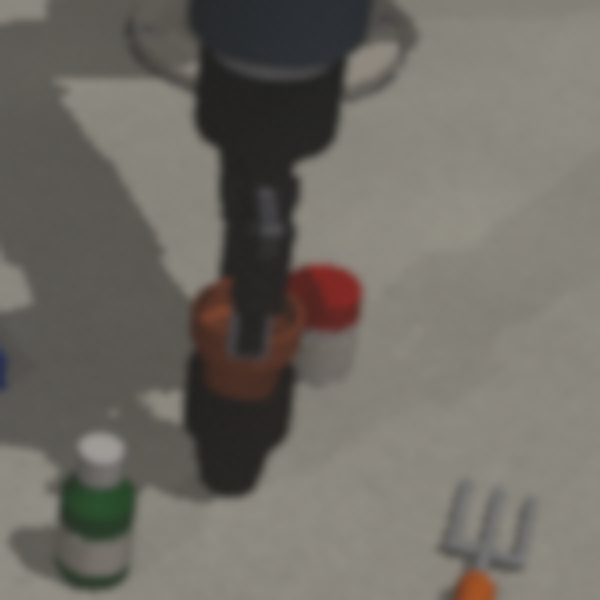

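>>> drive_tool(commands="58 0 0 0.8 0 0 0;58 0 0 1 0 0 0;58 0 -0.4 0.3 0 0 -0.5;58 0 -0.8 0 0 0 -0.96;58 0 -0.8 0 0 0 -0.96")

```text
t: 3.95
position: [498.3, 217.4, 162.5]
orientation: [-0.631, 3.075, 0.002]
ft_force: [1.0, 0.8, -0.5]
gripper_width: 61.4
```

>>> drive_tool(commands="58 0 -0.8 0 0 0 -0.96;58 0 -0.8 0 0 0 -0.96;58 0 -0.8 0 0 0 -0.96;58 0 -0.8 0 0 0 -0.96;58 0 0 0 0 0 0")

```text
t: 4.37
position: [497.8, 134.6, 162.0]
orientation: [-0.104, 3.139, -0.0]
ft_force: [0.1, 0.2, -0.1]
gripper_width: 61.3
```

```bash
python3 snap.py wrist w5;python3 snap.py top t5
```

```text
4.4167 [498.  135.9 161.9] [-1.100e-01  3.139e+00  1.000e-03] [ 0.1  0.5 -0.5] 61.19212302104276 18.700000000000003
4.4667 [498.1 136.8 161.8] [-1.130e-01  3.139e+00  1.000e-03] [-0.6  0.4 -0.1] 60.92944167116448 18.700000000000003
```

View pics/w5.png

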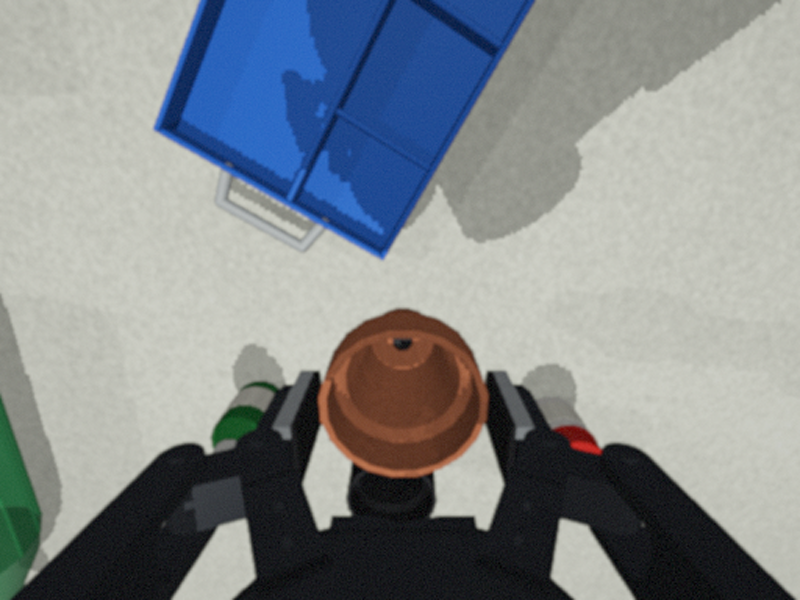

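View pics/t5.png

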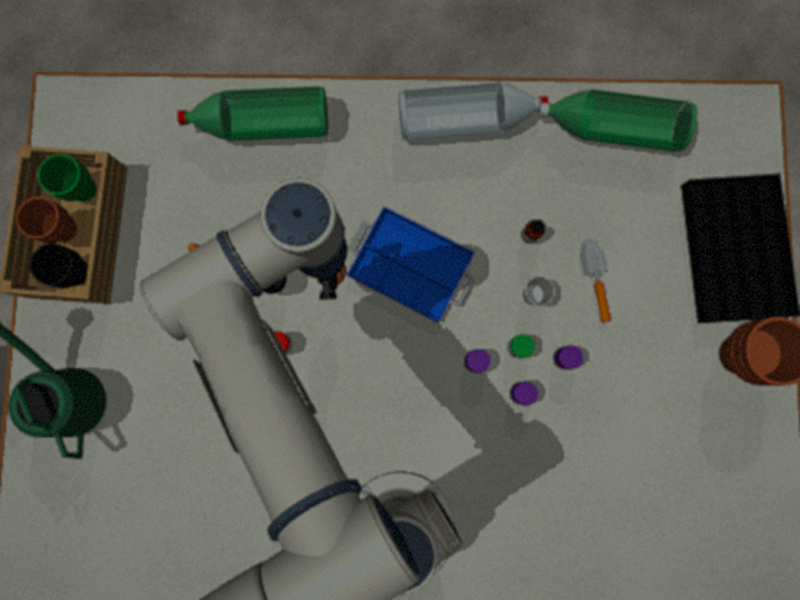

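The wrist view shows the caddy's near end: wall-top corners at (157,128) and (384,256), long divider meeting the end wall at (291,198), and the cross divider from (338,110) to (432,166). The stack (black) stays below the pot.

Run:
```python
from h import *
s=pickle.load(open('pics/w5.pkl','rb'))
A=[onz(s,x*.64-.18,y*.64-.18,26) for x,y in [(157,128),(384,257),(292,200),(338,110),(432,166),(497,50)]]
for a in A: print(a.round(1))
d=A[0]-A[1]; print(np.linalg.norm(d),np.degrees(np.arctan2(d[1],d[0])))
xh=-(d/np.linalg.norm(d)); yh=np.array([-xh[1],xh[0],0]) # caddy x toward pockets
C=(A[0]+A[1])/2+108*yh
print('C',C,'xh',xh,'yh',yh)
f=lambda x,y:(C+x*xh+y*yh).round(1)
print([((a-C)@xh,(a-C)@yh) for a in A])
print(f(45,0),f(45,73),f(45,-73),f(-36,0))
```

```text
[656.9  43.8  26. ]
[511.9 116.1  26. ]
[574.  82.  26.]
[544.8  26.1  26. ]
[484.4  54.9  26. ]
[451.9 -12.3  26. ]
161.9811244839408 -26.52334852967038
C [536.1684674  -16.70192571  26.        ] xh [-0.89475246  0.44656247 -0.        ] yh [-0.44656247 -0.89475246  0.        ]
[(np.float64(-80.99056224197037), np.float64(-107.99999999999997)), (np.float64(80.9905622419704), np.float64(-107.99999999999996)), (np.float64(10.220010434481976), np.float64(-105.25602923463073)), (np.float64(11.402597295166398), np.float64(-42.18220498994636)), (np.float64(78.31595340810792), np.float64(-40.93065839747753)), (np.float64(77.3229322202617), np.float64(33.6936689360387))]
[495.9   3.4  26. ] [463.3 -61.9  26. ] [528.5  68.7  26. ] [568.4 -32.8  26. ]
```

>>> drive_tool(commands="58 0 -0.89 0 0 0 -1;58 0 -0.89 0 0 0 -1;58 -0.04 -0.89 0 0 0 -1;58 -0.04 -0.89 -0.4 0 0 -1;58 0 -0.88 -0.8 0 0 -1")

```text
t: 4.88
position: [497.9, 26.4, 133.5]
orientation: [0.57, 3.084, 0.004]
ft_force: [0.4, -0.9, -0.6]
gripper_width: 61.3
```

>>> drive_tool(commands="58 0 -0.88 -0.8 0 0 -1;58 0 0 -0.8 0 0 0;58 0 0 -0.6 0 0 0;58 0 0 -0.2 0 0 0;58 0 0 0 0 0 0")

```text
t: 5.3
position: [495.4, 4.5, 70.3]
orientation: [-0.7, -3.06, 0.002]
ft_force: [-0.9, 0.2, 0.4]
gripper_width: 61.1
```

```bash
python3 snap.py wrist w6;python3 snap.py scene s6; python3 -c "
import cv2,pickle
s=pickle.load(open('pics/s6.pkl','rb'));cv2.imwrite('pics/s6c.png',cv2.resize(s['pixels'][150:280,150:300,::-1],None,fx=4,fy=4,interpolation=2))"
```

```text
5.35 [496.2   4.7  71.5] [-7.000e-01 -3.062e+00  1.000e-03] [0.3 0.1 0.4] 61.064689159891394 18.700000000000003
5.4 [496.8   4.8  72.2] [0.7   3.061 0.   ] [0.3 0.9 0.2] 61.115670828202205 18.700000000000003
```

View pics/w6.png

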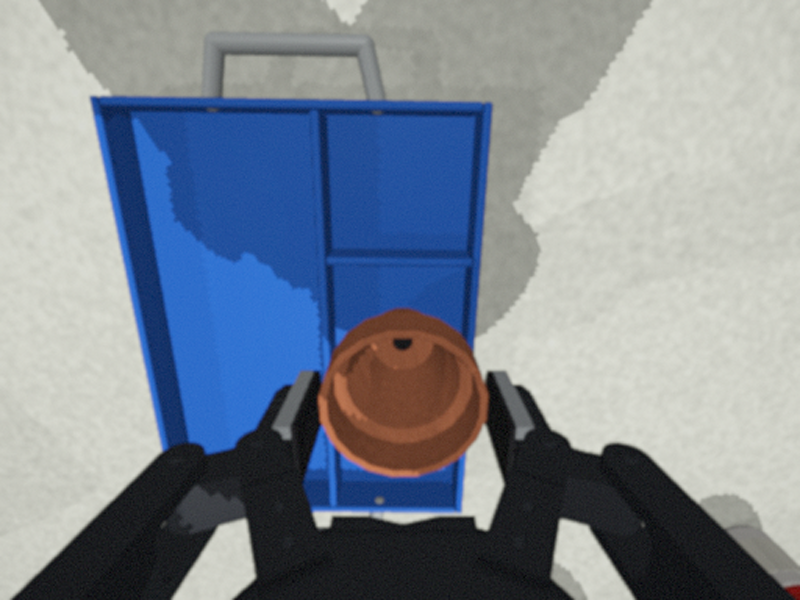

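View pics/s6c.png

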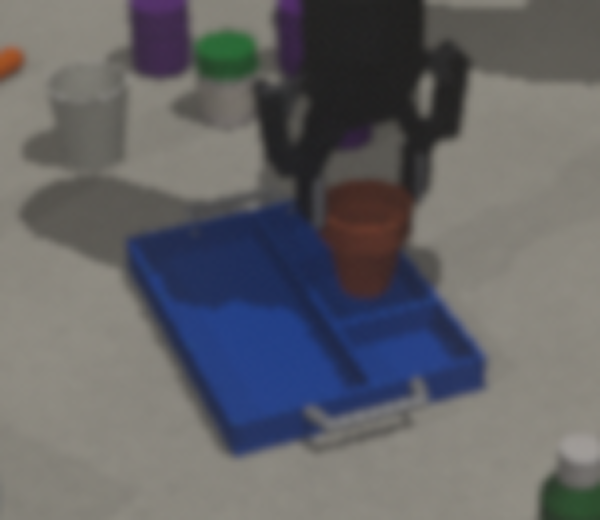

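>>> drive_tool(commands="58 0 0 -0.27 0 0 0;58 0 0 -0.27 0 0 0;58 0 0 -0.15 0 0 0;58 0 0 -0.06 0 0 0;58 0 0 0 0 0 0")

```text
t: 5.82
position: [496.0, 4.3, 53.5]
orientation: [0.702, 3.062, -0.0]
ft_force: [-3.4, 0.7, 9.1]
gripper_width: 61.2
```

>>> drive_tool(commands="58 0 0 -0.04 0 0 0;58 0 0 0 0 0 0")

```text
t: 5.98
position: [496.1, 4.3, 53.3]
orientation: [0.701, 3.061, 0.0]
ft_force: [-5.8, 1.5, 15.4]
gripper_width: 61.3
```

>>> drive_tool(commands="78 0 0 0 0 0 0;78 0 0 0 0 0 0;78 0 0 0.2 0 0 0;78 0 0 0.8 0 0 0;78 0 0 1 0 0 0")

```text
t: 6.4
position: [494.4, 3.8, 100.5]
orientation: [-0.702, -3.058, 0.003]
ft_force: [0.0, -0.0, 0.3]
gripper_width: 78.5
```

>>> drive_tool(commands="60 0 0 1 0 0 0;60 0 -1 1 0 0 -0.6;60 0 -1 0 0 0 -0.7;60 0 -1 0 0 0 -0.7;60 0 -1 0 0 0 -0.7")

```text
t: 6.82
position: [496.1, -96.7, 152.2]
orientation: [1.061, 2.956, 0.001]
ft_force: [0.6, -0.4, 0.2]
gripper_width: 60.1
```

>>> drive_tool(commands="60 0 -1 0 0 0 -0.7;60 0 -1 0 0 0 -0.7;60 0 -1 0 0 0 -0.7;60 0 -1 0 0 0 -0.7;60 0 -1 0 0 0 -0.7")

```text
t: 7.23
position: [495.7, -222.1, 151.6]
orientation: [-1.499, -2.76, 0.0]
ft_force: [0.7, 0.4, 0.5]
gripper_width: 59.9
```

>>> drive_tool(commands="60 0 -1 0 0 0 -0.7;60 0 -1 0 0 0 -0.7;60 0 -1 0 0 0 -0.7;60 0 -1 0 0 0 -0.7;60 0 0 0 0 0 0")

```text
t: 7.65
position: [495.4, -324.4, 150.9]
orientation: [-1.828, -2.554, 0.002]
ft_force: [0.3, -0.6, -0.3]
gripper_width: 60.2
```

```bash
python3 snap.py wrist w7;python3 snap.py top t7
```

```text
7.7 [ 495.4 -322.6  150.9] [-1.824e+00 -2.556e+00  1.000e-03] [-0.7 -0.   0.1] 60.03325230506885 18.700000000000003
7.75 [ 495.6 -321.4  151. ] [-1.822 -2.558  0.   ] [ 0.5  0.2 -0.1] 59.76504619396553 18.700000000000003
```

View pics/w7.png

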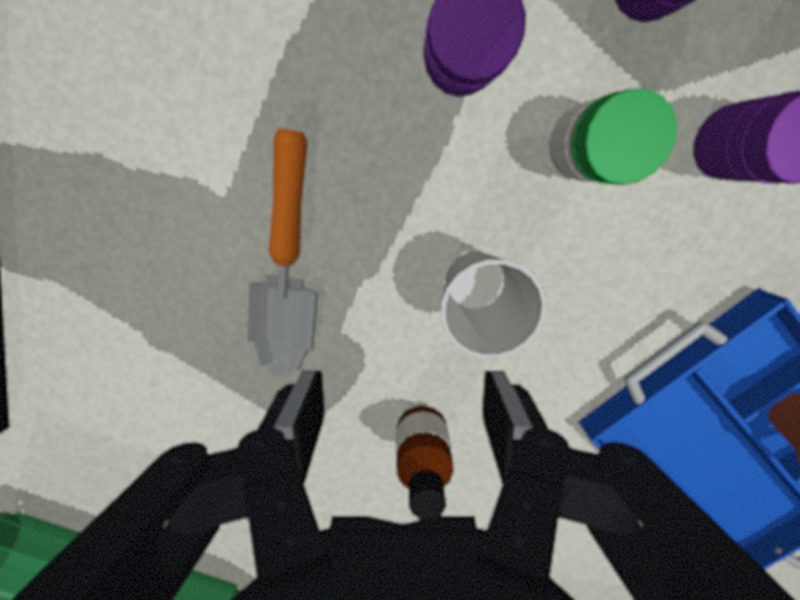

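View pics/t7.png

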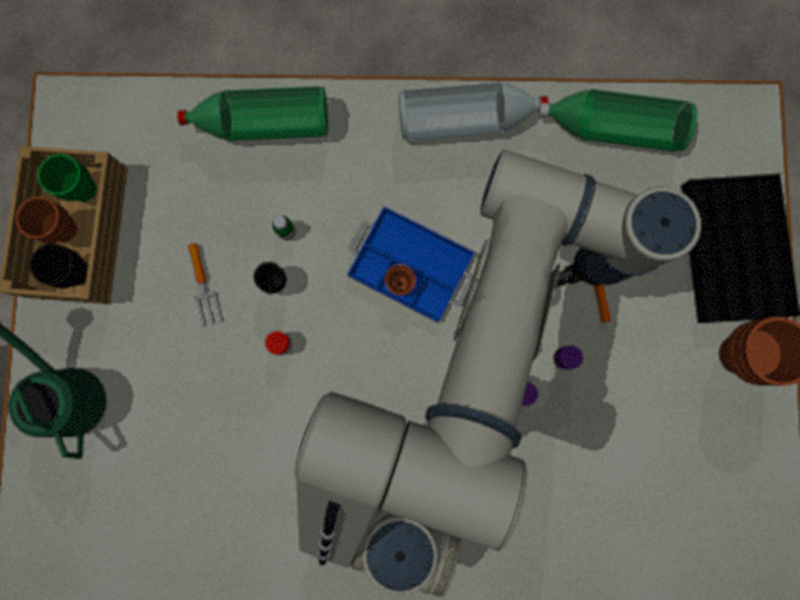

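The top view shows the pot in the middle pocket (401,281) and the black stack still at (270,277). The wrist view shows the trowel handle from (291,130) to (285,264), the blade tip at (282,373), the green lid at (625,136) and the bottle cap at (428,487).

Run:
```python
from h import *
s=pickle.load(open('pics/w7.pkl','rb'))
o=lambda x,y,z:onz(s,x*.64-.18,y*.64-.18,z)
r,f,t=o(291,130,11),o(285,264,11),o(282,373,4)
print('rear',r,'front',f,'tip',t)
d=t-r;print(np.hypot(*d[:2]),np.degrees(np.arctan2(d[1],d[0])))
m=mask(s,(3,150,90),(18,255,255),(165,75,205,175));c=max(comps(m),key=lambda q:q[0]);print(c[:3],onz(s,*c[1],13))
g=mask(s,(45,90,40),(85,255,255),(340,50,440,125));c=max(cv2.findContours(g,0,2)[0],key=cv2.contourArea);e=cv2.fitEllipse(cv2.convexHull(c));print('jar',e[0],onz(s,*e[0],61))
print('cup',o(493,308,66),'bottle cap top',o(428,497,86), 'purpR', o(476,36,62))
```

```text
rear [ 422.46162379 -423.2827186    11.        ] front [ 508.2618823  -406.39639219   11.        ] tip [ 596.53127115 -389.36513138    4.        ]
177.34329661229734 11.025966155527069
(np.int32(1517), array([183.4, 124.8]), array([173,  83,  23,  87], dtype=int32)) [ 462.06071494 -415.78603509   13.        ]
jar (399.1024475097656, 87.11273956298828) [ 368.64843339 -245.13329286   61.        ]
cup [ 477.23387929 -274.65269892   66.        ] bottle cap top [ 601.55121785 -271.1568964    86.        ] purpR [ 351.52653558 -335.38445054   62.        ]
```

>>> drive_tool(commands="60 -0.08 -0.9 -0.6 0 0 -0.4;60 -0.08 -0.9 -0.8 0 0 -0.4;60 -0.08 -0.9 -0.8 0 0 -0.4;60 -0.06 -0.88 -0.8 0 0 -0.4;60 0 0 -0.8 0 0 0")

```text
t: 8.17
position: [488.1, -412.4, 55.6]
orientation: [1.997, 2.424, -0.001]
ft_force: [0.5, 0.4, -0.1]
gripper_width: 60.1
```

>>> drive_tool(commands="60 0 0 -0.8 0 0 0;60 0 0 0 0 0 0")

```text
t: 8.33
position: [486.1, -407.8, 31.9]
orientation: [-1.99, -2.42, 0.0]
ft_force: [-0.7, 0.0, -1.5]
gripper_width: 59.6
```

```bash
python3 snap.py wrist w8
```

```text
8.3833 [ 487.2 -408.6   34.5] [-1.991e+00 -2.424e+00  1.000e-03] [ 0.2 -0.6  0.2] 59.87289346774211 18.700000000000003
```

View pics/w8.png

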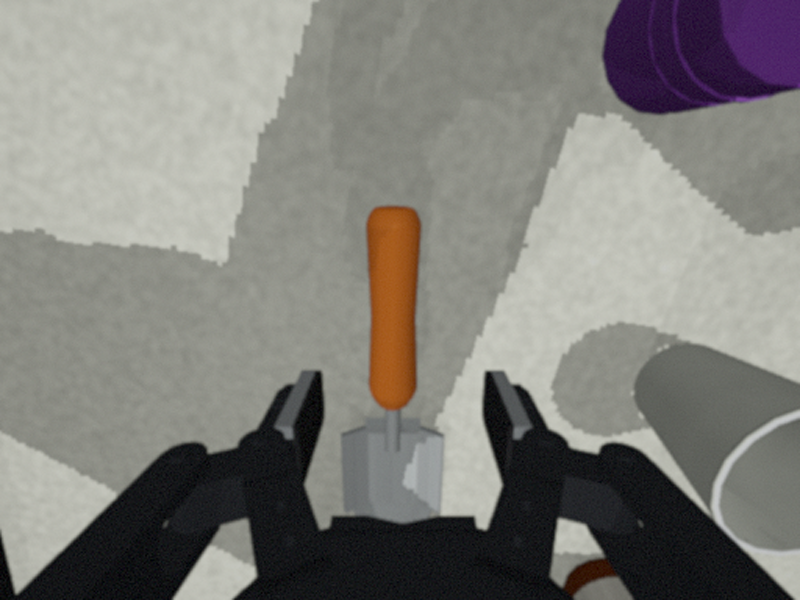

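Run:
```python
from h import *
s=pickle.load(open('pics/w8.pkl','rb'))
o=lambda x,y,z:onz(s,x*.64-.18,y*.64-.18,z)
print(o(392,407,11),o(393,208,11),proj(s,(487.2,-408.6,11)))
```

```text
[ 510.18345677 -407.52945116   11.        ] [ 422.87945385 -423.58310393   11.        ] (np.float64(255.38607978175924), np.float64(231.3704674287665))
```

>>> drive_tool(commands="60 0.16 -0.06 -0.5 0 0 0;60 0 0 -0.5 0 0 0;60 0 0 -0.22 0 0 0;60 0 0 0 0 0 0;30 0 0 0 0 0 0", force=50)

```text
t: 8.8
position: [493.0, -411.8, 6.8]
orientation: [1.994, 2.427, -0.0]
ft_force: [0.3, -0.2, -0.7]
gripper_width: 49.4
```

>>> drive_tool(commands="15 0 0 0 0 0 0;15 0 0 0 0 0 0;15 0 0 0 0 0 0;15 0 0 0 0 0 0;15 0 0 0 0 0 0")

```text
t: 9.22
position: [493.1, -412.3, 7.3]
orientation: [1.993, 2.425, 0.0]
ft_force: [-0.4, 1.2, 6.1]
gripper_width: 19.8
```

>>> drive_tool(commands="15 0 0 0.3 0 0 0;15 0 0 0.5 0 0 0;15 0 0 0.6 0 0 0;15 0 0 0.6 0 0 0;15 0 0 0 0 0 0")

```text
t: 9.63
position: [493.9, -413.1, 59.6]
orientation: [1.991, 2.423, 0.0]
ft_force: [0.6, -0.5, 1.1]
gripper_width: 19.7
```

```bash
python3 snap.py wrist w9
```

```text
9.6833 [ 493.4 -412.4   57.8] [1.993e+00 2.424e+00 1.000e-03] [ 0.1 -0.6 -0.8] 19.81332303598991 18.700000000000003
```

View pics/w9.png

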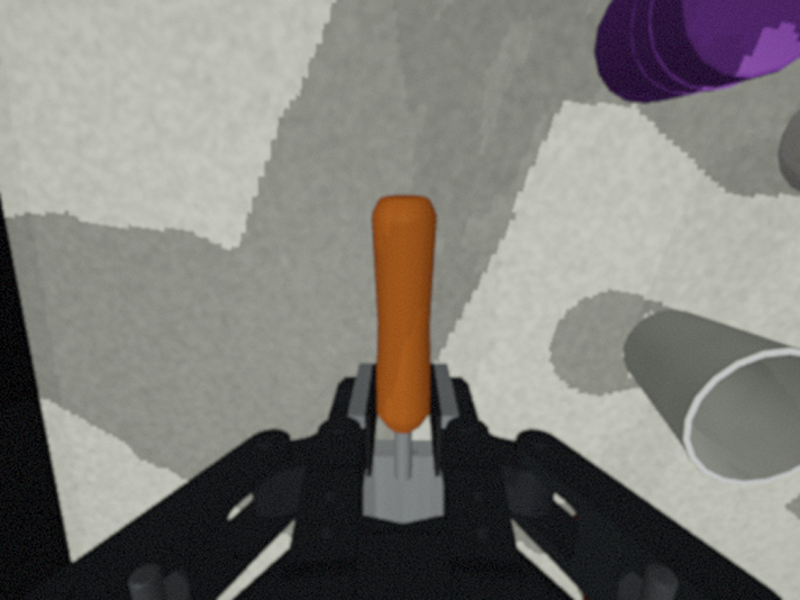

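Run:
```python
from h import *
s=pickle.load(open('pics/w9.pkl','rb'))
o=lambda x,y,z:onz(s,x*.64-.18,y*.64-.18,z)
T=np.array([493.4,-412.4,57.8])
a,b=o(403,431,61.8),o(405,197,61.8);print(a,b,b-a,np.linalg.norm(a-b),np.degrees(np.arctan2(*(a-b)[1::-1])))
u=(a-b)/np.linalg.norm(a-b);g=(T-a)@u+6;print('grasp x in trowel',g)
d=np.array([.4466,.8948]);bay=np.array([568.4,-32.8])
print('TCP target',bay+(g-8.5)*d)
```

```text
[ 513.43129013 -408.76620184   61.8       ] [ 424.00706548 -425.73611972   61.8       ] [-89.42422465 -16.96991787   0.        ] 91.02016296723772 10.745175167449764
grasp x in trowel -14.357553579900166
TCP target [558.19181657 -53.25293894]
```

>>> drive_tool(commands="15 0 0 0.8 0 0 0;15 0 0 1 0 0 0;15 0 0 1 0 0 0;15 0 0.2 1 0 0 0;15 0.17 0.8 0.2 0 0 0.7")

```text
t: 10.1
position: [497.2, -389.6, 159.7]
orientation: [1.92, 2.48, -0.001]
ft_force: [0.7, -0.0, 0.1]
gripper_width: 19.7
```

>>> drive_tool(commands="15 0.17 0.95 0 0 0 0.7;15 0.17 0.95 0 0 0 0.7;15 0.17 0.95 0 0 0 0.7;15 0.17 0.95 0 0 0 0.7;15 0.17 0.95 0 0 0 0.7")

```text
t: 10.52
position: [517.4, -266.6, 154.8]
orientation: [-1.515, -2.75, -0.0]
ft_force: [1.1, 0.0, -0.4]
gripper_width: 20.0
```

>>> drive_tool(commands="15 0.17 0.95 0 0 0 0.7;15 0.17 0.95 0 0 0 0.7;15 0.17 0.95 0 0 0 0.7;15 0.17 0.95 0 0 0 0.7;15 0.17 0.95 0 0 0 0.7")

```text
t: 10.93
position: [538.6, -148.0, 154.9]
orientation: [-1.079, -2.948, 0.0]
ft_force: [0.0, -0.0, -0.9]
gripper_width: 19.4
```

>>> drive_tool(commands="15 0.17 0.95 0 0 0 0.7;15 0.17 0.95 0 0 0 0.7;15 0.17 0.95 0 0 0 0.7;15 0.17 0.95 0 0 0 0.7;15 0 0 0 0 0 0")

```text
t: 11.35
position: [556.2, -50.9, 154.8]
orientation: [-0.707, -3.059, -0.001]
ft_force: [0.0, -0.1, 0.2]
gripper_width: 20.0
```

```bash
python3 snap.py wrist w10; python3 snap.py scene s10
```

```text
11.4 [555.9 -52.5 154.9] [-0.711 -3.058  0.   ] [-0.7 -1.  -0.5] 19.885640809906963 18.700000000000003
11.45 [555.7 -53.6 155.1] [-7.140e-01 -3.057e+00  1.000e-03] [ 0.2 -1.  -0.5] 19.534491908997047 18.700000000000003
```

View pics/w10.png

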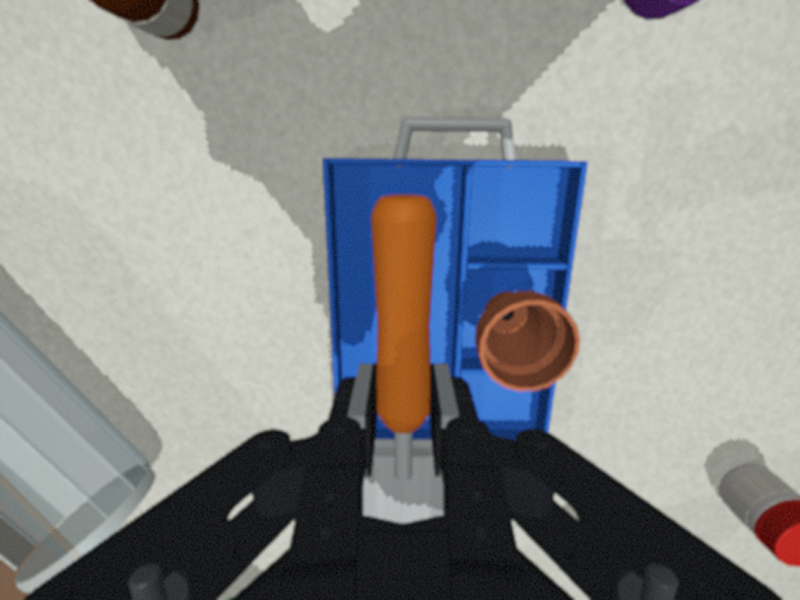

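View pics/s10.png

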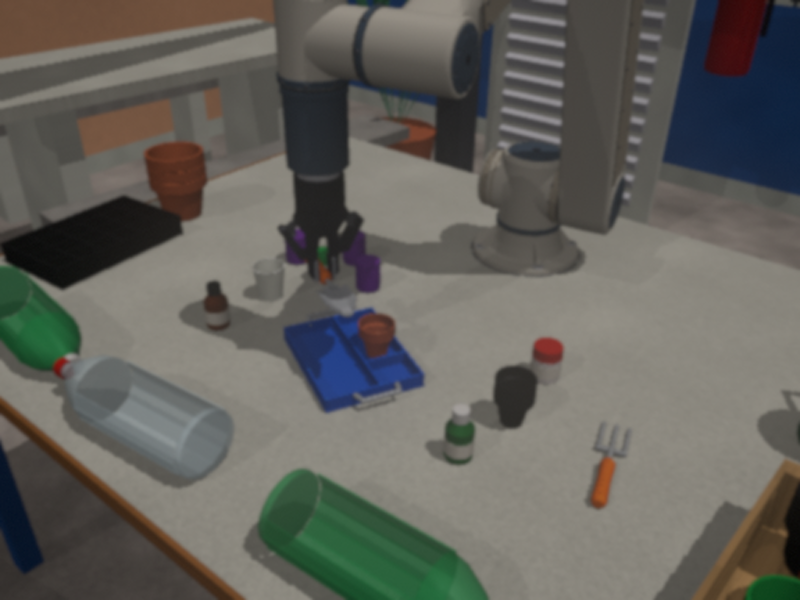

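```bash
python3 -c "
import cv2,pickle
s=pickle.load(open('pics/s10.pkl','rb'));cv2.imwrite('pics/s10c.png',cv2.resize(s['pixels'][110:210,165:265,::-1],None,fx=6,fy=6,interpolation=2))"
```

```text
(no output)
```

View pics/s10c.png

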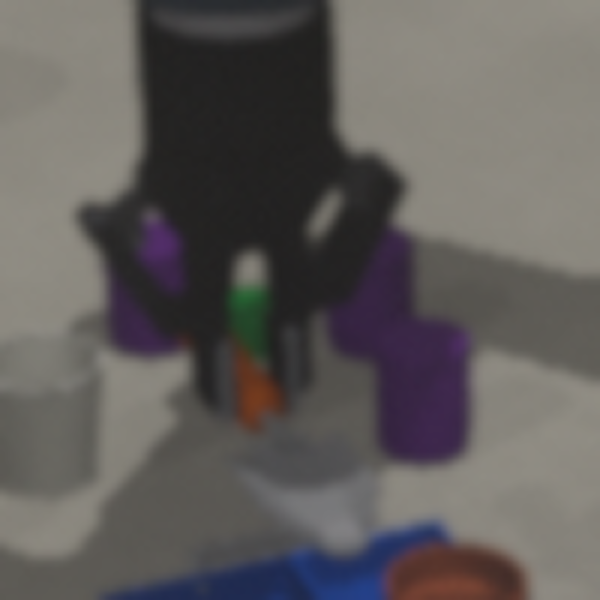

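>>> drive_tool(commands="15 0.17 -0.3 -0.6 0 0 0;15 0 0 -1 0 0 0;15 0 0 -1 0 0 0;15 0 0 -1 0 0 0;15 0 0 -0.8 0 0 0")

```text
t: 11.87
position: [559.0, -63.0, 43.7]
orientation: [-0.72, -3.055, 0.001]
ft_force: [0.5, 0.1, -0.6]
gripper_width: 19.7
```

>>> drive_tool(commands="15 0 0 -0.2 0 0 0;15 0 0 0 0 0 0")

```text
t: 12.03
position: [558.9, -62.9, 39.3]
orientation: [-0.718, -3.054, 0.002]
ft_force: [-0.4, 0.1, -0.4]
gripper_width: 19.5
```

```bash
python3 snap.py wrist w11; python3 snap.py scene s11;python3 -c "
import cv2,pickle
s=pickle.load(open('pics/s11.pkl','rb'));cv2.imwrite('pics/s11c.png',cv2.resize(s['pixels'][140:270,165:295,::-1],None,fx=5,fy=5,interpolation=2)[:600])"
```

```text
12.0833 [560.2 -62.7  41. ] [-7.170e-01 -3.058e+00  1.000e-03] [ 0.5 -0.6  0.8] 19.991915485363474 18.700000000000003
12.1333 [561.1 -62.4  42.1] [ 0.717  3.057 -0.   ] [-0.4  0.6  0.7] 19.62994437151823 18.700000000000003
```

View pics/w11.png

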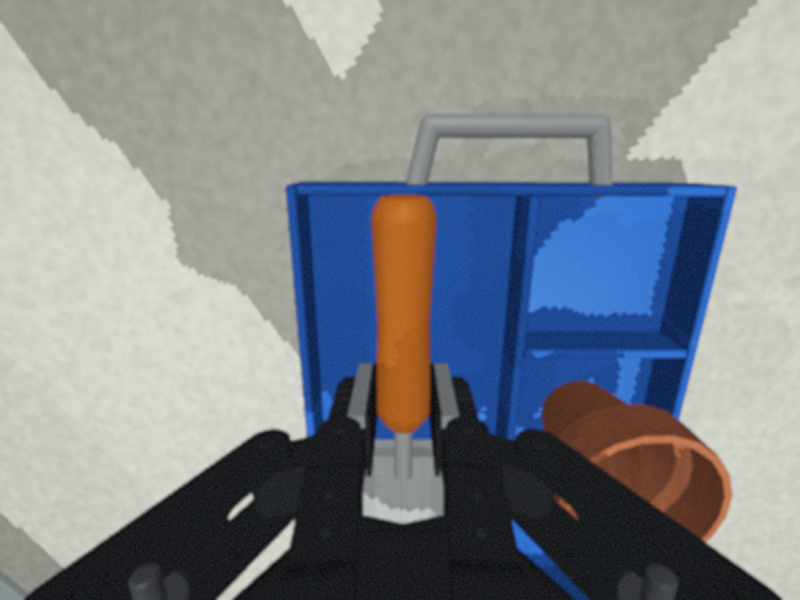

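View pics/s11c.png

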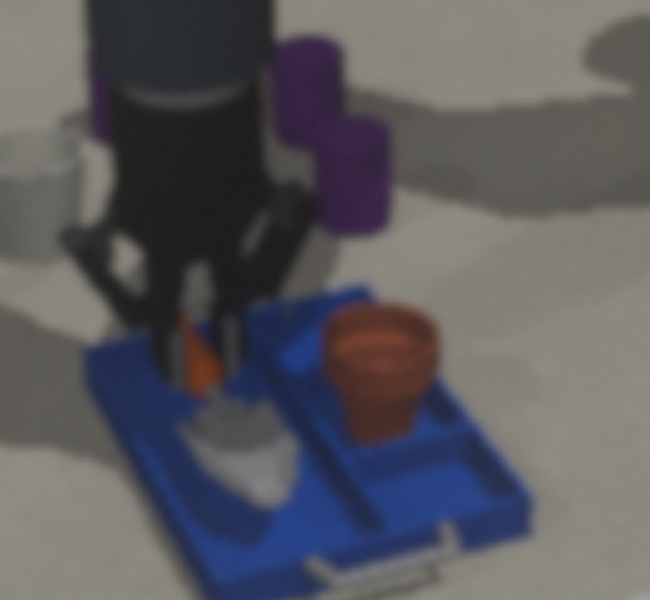

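Run:
```python
from h import *
s=pickle.load(open('pics/w11.pkl','rb'))
o=lambda x,y,z:onz(s,x*.64-.18,y*.64-.18,z)
C=np.array([536.1,-16.6,0]);xh=np.array([-.8948,.4466,0]);yh=np.array([-.4466,-.8948,0])
for n,p in dict(rear=o(404,196,45),front=o(403,431,45),wall=o(404,188,26),tcp=np.array([560.3,-62.6,41]),pot=o(640,475,66)).items(): print(n,((p-C)@xh).round(1),((p-C)@yh).round(1))
```

```text
rear -40.6 102.5
front -40.8 13.5
wall -40.5 103.9
tcp -42.2 30.4
pot 40.7 10.7
```

>>> drive_tool(commands="15 0.1 0.22 -0.1 0 0 0;15 0 0 -0.4 0 0 0;15 0 0 -0.4 0 0 0;15 0 0 -0.2 0 0 0;15 0 0 0 0 0 0")

```text
t: 12.55
position: [562.1, -56.3, 12.0]
orientation: [-0.716, -3.057, 0.001]
ft_force: [-0.6, -0.2, -0.1]
gripper_width: 19.6
```

>>> drive_tool(commands="15 0 0 -0.06 0 0 0;15 0 0 0 0 0 0")

```text
t: 12.72
position: [562.8, -56.4, 11.8]
orientation: [-0.716, -3.058, 0.0]
ft_force: [-0.4, 1.1, -0.7]
gripper_width: 20.1
```

>>> drive_tool(commands="38 0 0 -0.03 0 0 0;38 0 0 0 0 0 0;38 0 0 0 0 0 0;38 0 0 0.4 0 0 0;38 0 0 0.8 0 0 0")

```text
t: 13.13
position: [561.2, -56.4, 40.0]
orientation: [-0.716, -3.054, 0.002]
ft_force: [0.9, -0.5, -0.4]
gripper_width: 38.2
```

>>> drive_tool(commands="38 0 0 1 0 0 0;38 0 0 1 0 0 0;38 0 0 1 0 0 0;60 0 0 1 0 0 0;60 0 0 0.4 0 0 0")

```text
t: 13.55
position: [564.8, -56.6, 156.4]
orientation: [0.714, 3.052, 0.002]
ft_force: [0.3, -0.1, 0.4]
gripper_width: 59.8
```

```bash
python3 snap.py wrist w12; python3 snap.py scene s12;python3 -c "
import cv2,pickle
s=pickle.load(open('pics/s12.pkl','rb'));cv2.imwrite('pics/s12c.png',cv2.resize(s['pixels'][140:270,165:295,::-1],None,fx=5,fy=5,interpolation=2)[:600])"
```

```text
13.6 [565.3 -56.6 156.9] [7.130e-01 3.051e+00 3.000e-03] [0.3 0.3 1.8] 59.824259836700975 18.700000000000003
13.65 [564.5 -56.3 154.6] [7.150e-01 3.053e+00 3.000e-03] [ 0.3  0.6 -0.5] 60.16914906854305 18.700000000000003
```

View pics/w12.png

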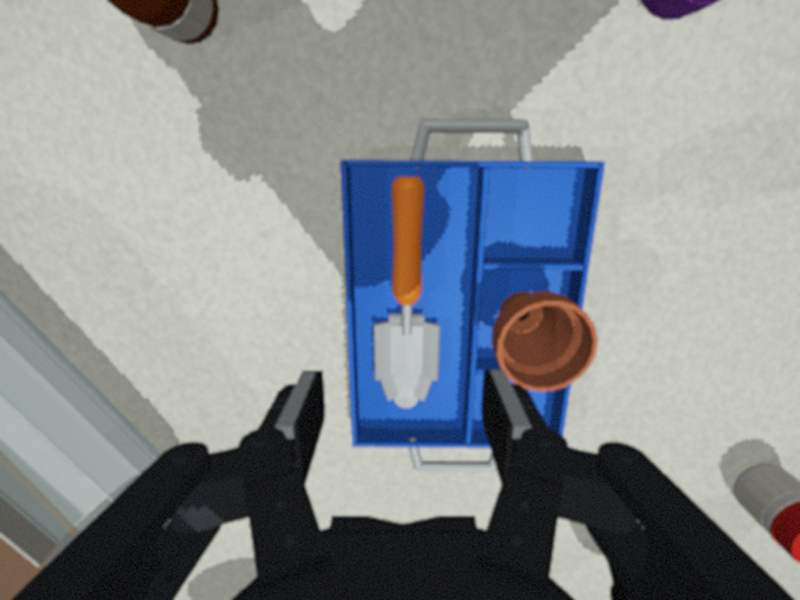

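View pics/s12c.png

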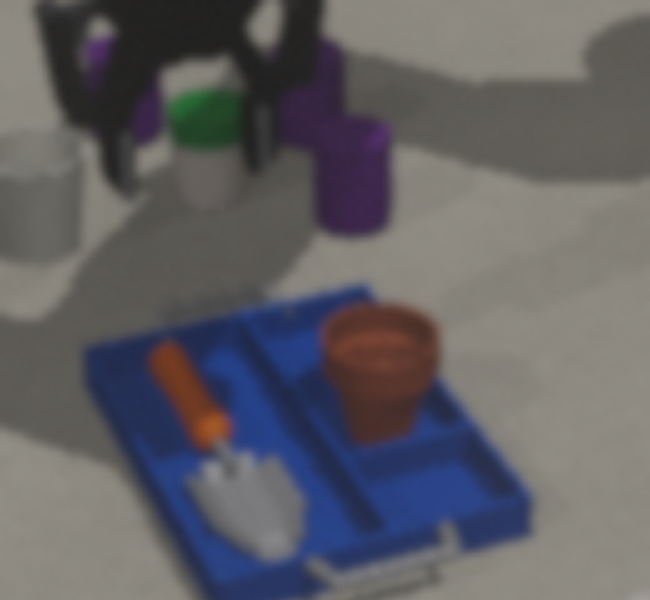

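Trowel and pot are in place. Next is the brown bottle.

>>> drive_tool(commands="75 0.17 -0.9 0 0 0 0;75 0.17 -0.9 0 0 0 0;75 0.17 -0.9 0 0 0 0;75 0.17 -0.9 0 0 0 0;75 0.17 -0.9 0 0 0 0")

```text
t: 14.07
position: [583.7, -169.6, 150.2]
orientation: [-0.715, -3.057, -0.0]
ft_force: [0.2, 1.5, 0.4]
gripper_width: 74.8
```

>>> drive_tool(commands="75 0.17 -0.9 0 0 0 0;75 0.17 -0.9 0 0 0 0;75 0 0 0 0 0 0;75 0 0 0 0 0 0")

```text
t: 14.4
position: [592.0, -214.6, 149.8]
orientation: [-0.719, -3.056, -0.0]
ft_force: [0.4, 0.7, 0.4]
gripper_width: 75.0
```

```bash
python3 snap.py wrist w13
```

```text
14.45 [ 592.1 -213.8  150.1] [-0.717 -3.056 -0.   ] [ 1.1 -0.4 -0.1] 74.94088177906978 18.700000000000003
```

View pics/w13.png

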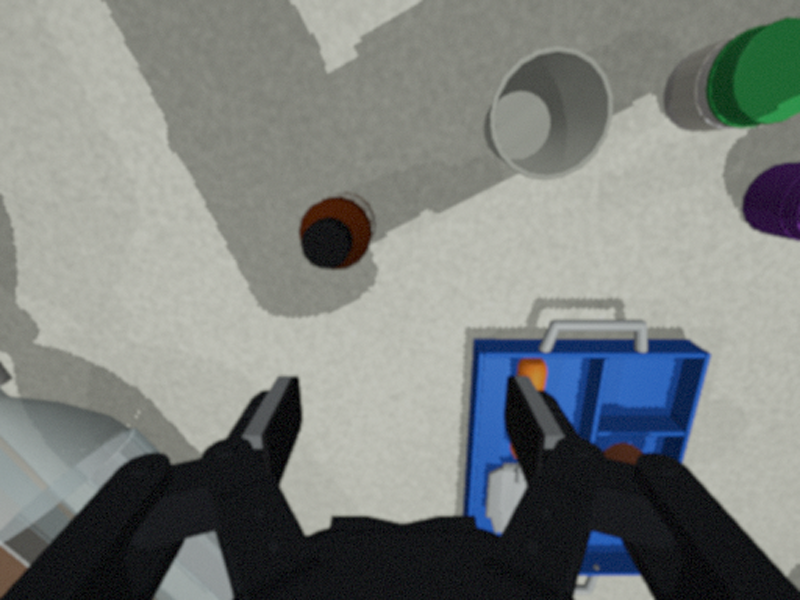

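The wrist view shows the bottle's black cap at (326,243), its brown body around (337,232), the cup rim at (551,113) and the green lid at (768,75).

Run:
```python
from h import *
s=pickle.load(open('pics/w13.pkl','rb'))
o=lambda x,y,z:onz(s,x*.64-.18,y*.64-.18,z)
print(o(326,243,86),o(337,232,54), o(551,113,66), o(768,72,62))
```

```text
[ 606.94029874 -270.06118818   86.        ] [ 606.0808927 -269.9520477   54.       ] [ 478.61119909 -274.9913406    66.        ] [ 374.5565869  -244.37893456   62.        ]
```

>>> drive_tool(commands="75 0.19 -0.75 0 0 0 0;75 0.19 -0.75 0 0 0 0;75 0.19 -0.75 -0.3 0 0 0;75 0 0 -0.8 0 0 0;75 0 0 -0.9 0 0 0")

```text
t: 14.87
position: [607.8, -270.1, 101.6]
orientation: [0.716, 3.056, 0.0]
ft_force: [-0.5, 0.9, -0.4]
gripper_width: 74.8
```

>>> drive_tool(commands="75 0 0 -0.9 0 0 0;75 0 0 0 0 0 0")

```text
t: 15.03
position: [603.8, -267.6, 73.2]
orientation: [-0.714, -3.05, -0.003]
ft_force: [-1.7, 1.3, -1.9]
gripper_width: 75.2
```

```bash
python3 snap.py wrist w14
```

```text
15.0833 [ 605.1 -268.5   76.1] [-7.130e-01 -3.053e+00 -1.000e-03] [ 0.  -0.3  0.9] 74.92794373116043 18.700000000000003
```

View pics/w14.png

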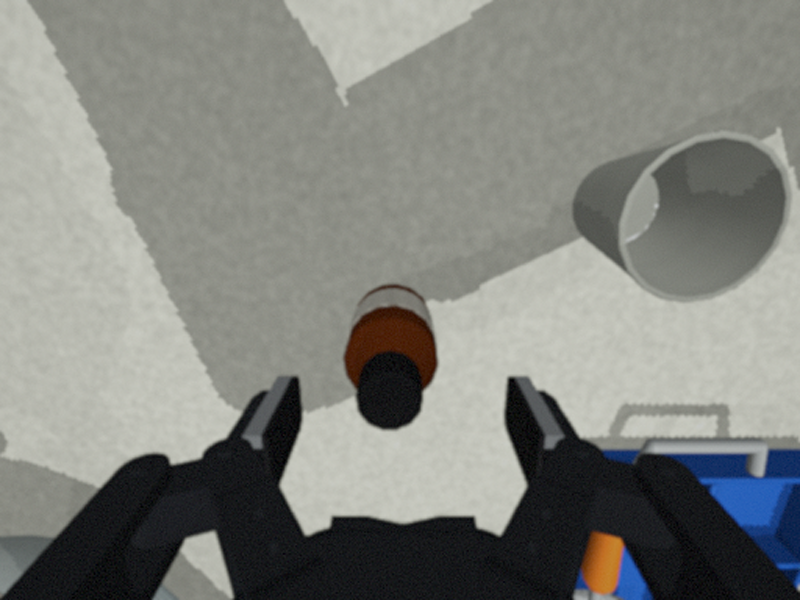

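Run:
```python
from h import *
s=pickle.load(open('pics/w14.pkl','rb'))
o=lambda x,y,z:onz(s,x*.64-.18,y*.64-.18,z)
print(o(390,397,86),o(391,350,54))
```

```text
[ 607.0653887  -271.36019539   86.        ] [ 605.7350658  -274.34555264   54.        ]
```

>>> drive_tool(commands="75 0.06 -0.08 -0.6 0 0 0;75 0 0 -0.7 0 0 0;75 0 0 -0.5 0 0 0;75 0 0 0 0 0 0;45 0 0 0 0 0 0", force=40)

```text
t: 15.5
position: [609.0, -271.8, 35.1]
orientation: [0.714, 3.058, -0.001]
ft_force: [-0.2, -0.1, 1.5]
gripper_width: 64.7
```

>>> drive_tool(commands="36 0 0 0 0 0 0;36 0 0 0 0 0 0;36 0 0 0 0 0 0;36 0 0 0 0 0 0")

```text
t: 15.83
position: [609.4, -272.4, 36.1]
orientation: [0.715, 3.056, -0.001]
ft_force: [-0.9, 1.5, 5.9]
gripper_width: 41.1
```

>>> drive_tool(commands="36 0 0 0.3 0 0 0;36 0 0 0.6 0 0 0;36 0 0 0.8 0 0 0;36 0 0 0.8 0 0 0;36 0 0 0.5 0 0 0")

```text
t: 16.25
position: [609.2, -272.4, 111.6]
orientation: [0.715, 3.056, -0.001]
ft_force: [0.0, -0.1, -0.8]
gripper_width: 40.5
```

```bash
python3 snap.py wrist w15; python3 snap.py scene s15
```

```text
16.3 [ 610.3 -273.   114. ] [ 7.140e-01  3.053e+00 -2.000e-03] [ 1.9 -0.8  1.4] 40.243658285068896 18.700000000000003
16.35 [ 610.  -272.7  112.1] [ 7.150e-01  3.053e+00 -1.000e-03] [ 0.3 -0.4 -2.3] 40.427881031950015 18.700000000000003
```

View pics/w15.png

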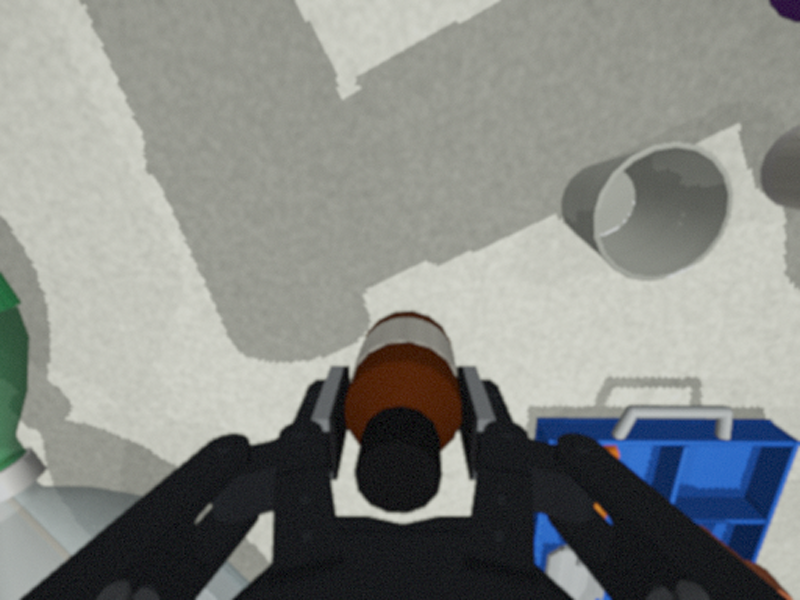

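View pics/s15.png

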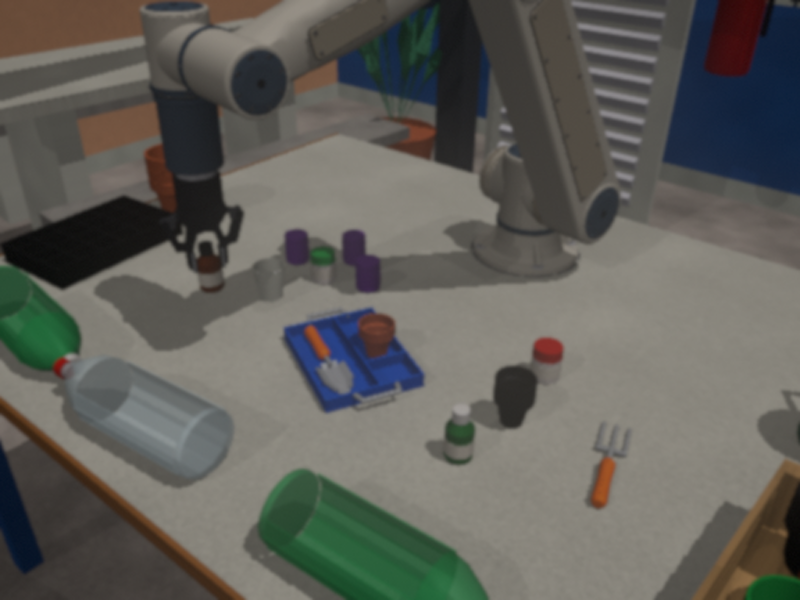

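Run:
```python
from h import *
s=pickle.load(open('pics/w15.pkl','rb'))
o=lambda x,y,z:onz(s,x*.64-.18,y*.64-.18,z)
print(o(399,470,163),o(404,400,54+77), proj(s,(610,-272.8,163)))
```

```text
[ 608.35657998 -275.76955682  163.        ] [ 606.47767039 -276.48405015  131.        ] (np.float64(254.84139793589725), np.float64(307.1442892066522))
```

>>> drive_tool(commands="36 0 0.2 0.8 0 0 0;36 -0.24 0.95 0.3 0 0 0;36 -0.24 0.95 0 0 0 0;36 -0.24 0.95 0 0 0 0;36 -0.24 0.95 0 0 0 0")

```text
t: 16.77
position: [583.4, -170.9, 135.0]
orientation: [-0.717, -3.057, -0.001]
ft_force: [0.1, 0.7, -2.0]
gripper_width: 40.2
```

>>> drive_tool(commands="36 -0.24 0.95 0 0 0 0;36 -0.24 0.95 0 0 0 0;36 -0.24 0.95 0 0 0 0;36 -0.24 0.95 0 0 0 0;36 -0.24 0.95 0 0 0 0")

```text
t: 17.18
position: [553.2, -52.2, 135.1]
orientation: [-0.716, -3.057, 0.0]
ft_force: [0.6, 0.0, -1.5]
gripper_width: 40.5
```

>>> drive_tool(commands="36 -0.24 0.95 0 0 0 0;36 -0.24 0.95 0 0 0 0;36 -0.24 0.95 0 0 0 0;36 0 0 0 0 0 0;36 0 0 0 0 0 0")

```text
t: 17.6
position: [535.6, 18.9, 135.5]
orientation: [-0.713, -3.058, 0.001]
ft_force: [-0.7, -0.2, -1.4]
gripper_width: 40.4
```

>>> drive_tool(commands="36 -0.08 0.7 0 0 0 0;36 -0.08 0.7 -0.5 0 0 0;36 -0.08 0.66 -0.8 0 0 0;36 0 0 -0.9 0 0 0;36 0 0 0 0 0 0")

```text
t: 18.02
position: [527.1, 68.6, 76.5]
orientation: [-0.715, -3.051, 0.006]
ft_force: [-0.4, -0.4, -2.6]
gripper_width: 40.2
```

>>> drive_tool(commands="36 0 0 0 0 0 0")

```text
t: 18.1
position: [529.6, 68.3, 80.2]
orientation: [-0.716, -3.056, 0.004]
ft_force: [1.2, 0.7, -0.6]
gripper_width: 40.8
```

```bash
python3 snap.py wrist w16; python3 snap.py scene s16;python3 -c "
import cv2,pickle
s=pickle.load(open('pics/s16.pkl','rb'));cv2.imwrite('pics/s16c.png',cv2.resize(s['pixels'][140:270,165:295,::-1],None,fx=5,fy=5,interpolation=2)[:600])"
```

```text
18.15 [530.8  68.5  81.6] [-7.170e-01 -3.059e+00  2.000e-03] [ 1.2 -0.3 -0.6] 40.358638403694236 18.700000000000003
18.2 [531.4  68.7  82.4] [0.717 3.057 0.   ] [ 0.4 -0.3 -1.3] 40.243715772151 18.700000000000003
```

View pics/w16.png

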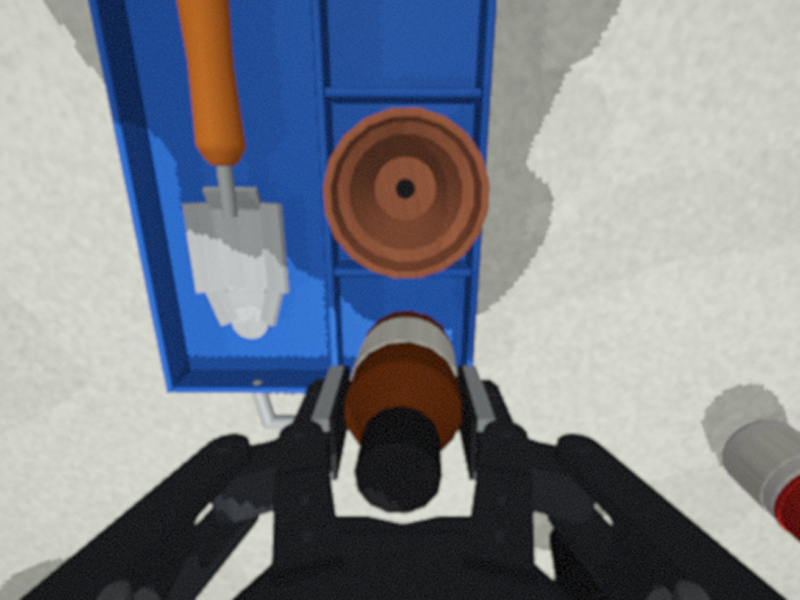

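View pics/s16c.png

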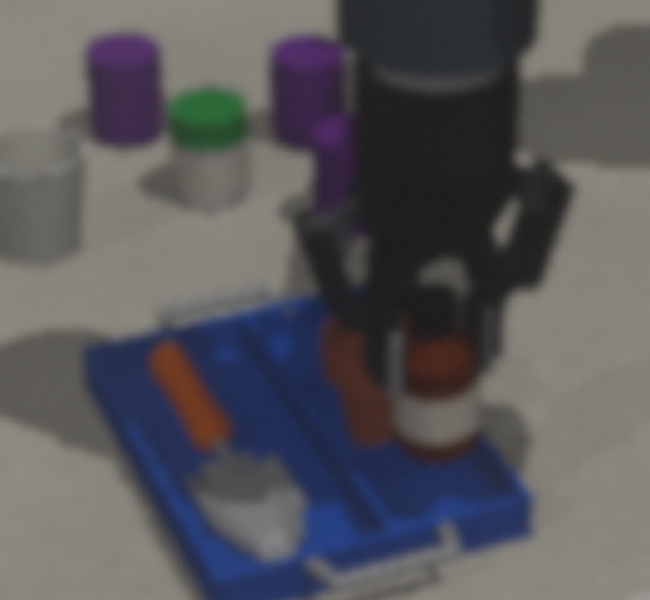

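Run:
```python
from h import *
s=pickle.load(open('pics/w16.pkl','rb'))
o=lambda x,y,z:onz(s,x*.64-.18,y*.64-.18,z)
C=np.array([536.1,-16.6,0]);xh=np.array([-.8948,.4466,0]);yh=np.array([-.4466,-.8948,0])
for n,p in dict(tcp=np.array([530.8,68.5,80]),pot=o(406,192,66),cap=o(398,472,131.5),corner=o(168,390,26),div=o(404,271,26),edge=o(473,300,26)).items(): print(n,((p-C)@xh).round(1),((p-C)@yh).round(1))
```

```text
tcp 42.7 -73.8
pot 44.9 -1.8
cap 42.4 -70.6
corner -82.4 -108.1
div 44.6 -41.9
edge 79.2 -56.9
```

>>> drive_tool(commands="36 -0.06 0.05 -0.5 0 0 0;36 0 0 -0.5 0 0 0;36 0 0 -0.35 0 0 0;36 0 0 -0.15 0 0 0;36 0 0 0 0 0 0")

```text
t: 18.62
position: [528.9, 70.2, 43.7]
orientation: [-0.717, -3.058, 0.001]
ft_force: [-0.1, -0.0, -1.6]
gripper_width: 40.4
```

>>> drive_tool(commands="36 0 0 -0.08 0 0 0;36 0 0 0 0 0 0")

```text
t: 18.78
position: [529.4, 70.7, 42.3]
orientation: [0.716, 3.058, 0.001]
ft_force: [-1.2, -0.3, -1.8]
gripper_width: 40.5
```

>>> drive_tool(commands="36 0 0 -0.08 0 0 0;36 0 0 0 0 0 0;36 0 0 -0.04 0 0 0;36 0 0 0 0 0 0")

```text
t: 19.12
position: [529.7, 70.9, 40.1]
orientation: [0.715, 3.057, 0.001]
ft_force: [-1.7, -1.0, 5.6]
gripper_width: 40.5
```

>>> drive_tool(commands="60 0 0 0 0 0 0;60 0 0 0 0 0 0;60 0 0 0.3 0 0 0;60 0 0 1 0 0 0;60 0 0 1 0 0 0")

```text
t: 19.53
position: [528.1, 70.3, 96.4]
orientation: [-0.716, -3.057, 0.003]
ft_force: [0.5, 0.2, 1.3]
gripper_width: 60.0
```

>>> drive_tool(commands="75 0 0 1 0 0 0;75 0 0 1 0 0 0;75 -0.49 -0.95 0 0 0 0;75 -0.49 -0.95 0 0 0 0;75 -0.49 -0.95 0 0 0 0")

```text
t: 19.95
position: [491.9, -1.1, 147.2]
orientation: [0.714, 3.058, 0.001]
ft_force: [0.4, -0.3, 0.3]
gripper_width: 75.0
```

>>> drive_tool(commands="75 -0.49 -0.95 0 0 0 0;75 -0.49 -0.95 0 0 0 0;75 -0.49 -0.95 0 0 0 0;75 -0.49 -0.95 0 0 0 0;75 -0.49 -0.95 0 0 0 0")

```text
t: 20.37
position: [430.3, -120.4, 146.9]
orientation: [0.715, 3.058, 0.0]
ft_force: [0.3, -0.4, 0.3]
gripper_width: 74.9
```

>>> drive_tool(commands="75 -0.49 -0.95 0 0 0 0;75 -0.49 -0.95 0 0 0 0;75 -0.49 -0.95 0 0 0 0;75 0 0 0 0 0 0;75 0 0 0 0 0 0")

```text
t: 20.78
position: [393.7, -191.5, 146.8]
orientation: [0.72, 3.057, -0.0]
ft_force: [0.3, -0.1, 0.3]
gripper_width: 75.1
```

```bash
python3 snap.py wrist w17; python3 snap.py scene s17;python3 -c "
import cv2,pickle
s=pickle.load(open('pics/s17.pkl','rb'));cv2.imwrite('pics/s17c.png',cv2.resize(s['pixels'][140:270,165:295,::-1],None,fx=5,fy=5,interpolation=2)[:600])"
```

```text
20.8333 [ 394.2 -190.8  146.7] [0.718 3.058 0.   ] [0.1 0.2 0.5] 75.18627634532817 18.700000000000003
20.8833 [ 394.5 -190.4  146.6] [0.716 3.058 0.   ] [-0.1 -0.  -0.2] 75.25192172309305 18.700000000000003
```

View pics/w17.png

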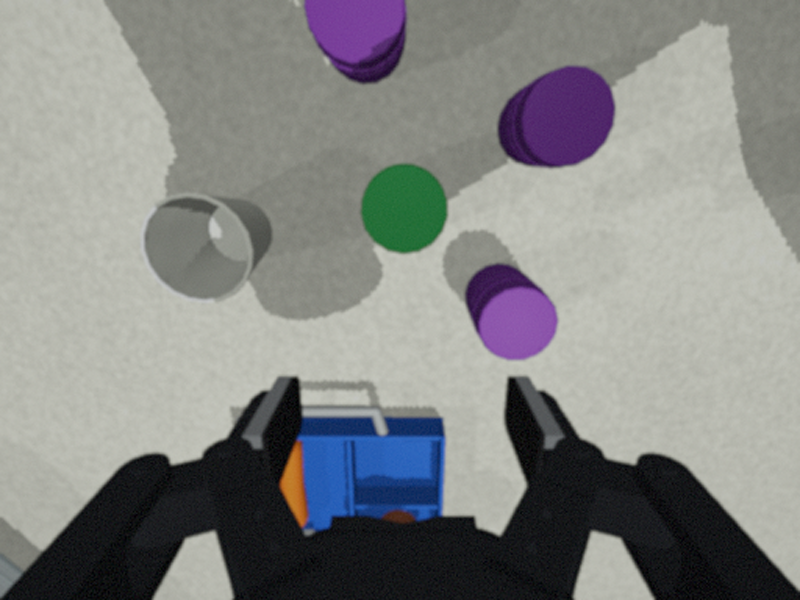

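View pics/s17c.png

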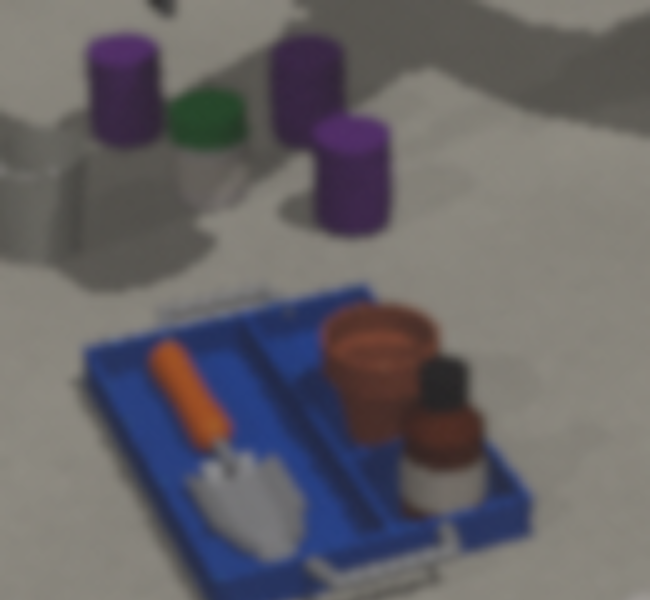

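Run:
```python
from h import *
s=pickle.load(open('pics/w17.pkl','rb'))
o=lambda x,y,z:onz(s,x*.64-.18,y*.64-.18,z)
g=mask(s,(45,90,30),(85,255,255),(220,95,300,170));c=max(cv2.findContours(g,0,2)[0],key=cv2.contourArea);e=cv2.fitEllipse(cv2.convexHull(c));print('jar',e,onz(s,*e[0],61.5))
print('L',o(517,323,62),'D',o(562,115,62),'R',o(357,15,62),'cup',o(198,247,66))
```

```text
jar ((258.19110107421875, 132.88247680664062), (54.0955696105957, 55.762229919433594), 0.6062743067741394) [ 367.32120838 -242.95592642   61.5       ]
L [ 337.22565165 -153.60414886   62.        ] D [ 275.71328586 -248.50555208   62.        ] R [ 347.31145713 -332.27574214   62.        ] cup [ 476.64428086 -274.69428234   66.        ]
```

>>> drive_tool(commands="75 -0.36 -0.7 0 0 0 0;75 -0.36 -0.7 0 0 0 0;75 -0.36 -0.7 -0.5 0 0 0;75 0 0 -0.9 0 0 0;75 0 0 -0.9 0 0 0")

```text
t: 21.3
position: [368.1, -243.2, 88.8]
orientation: [0.716, 3.056, -0.0]
ft_force: [-0.2, 0.7, -0.5]
gripper_width: 74.9
```

>>> drive_tool(commands="75 0 0 -0.1 0 0 0;75 0 0 0 0 0 0")

```text
t: 21.47
position: [366.8, -242.4, 85.6]
orientation: [-0.714, -3.056, 0.0]
ft_force: [-1.0, 0.6, 0.6]
gripper_width: 74.9
```

```bash
python3 snap.py wrist w18;  python3 - <<'E'
from h import *
s=pickle.load(open('pics/w18.pkl','rb'))
g=mask(s,(45,90,30),(85,255,255),(150,150,350,340));c=max(cv2.findContours(g,0,2)[0],key=cv2.contourArea);e=cv2.fitEllipse(cv2.convexHull(c));print('jar',e,onz(s,*e[0],61.5))
E
```

```text
21.5167 [ 367.8 -242.8   86.8] [-7.140e-01 -3.059e+00  1.000e-03] [0.6 0.1 0.3] 75.12434671181086 18.700000000000003
jar ((256.35009765625, 222.79498291015625), (66.35420989990234, 69.40624237060547), 177.24456787109375) [ 365.77433986 -245.85769114   61.5       ]
```

View pics/w18.png

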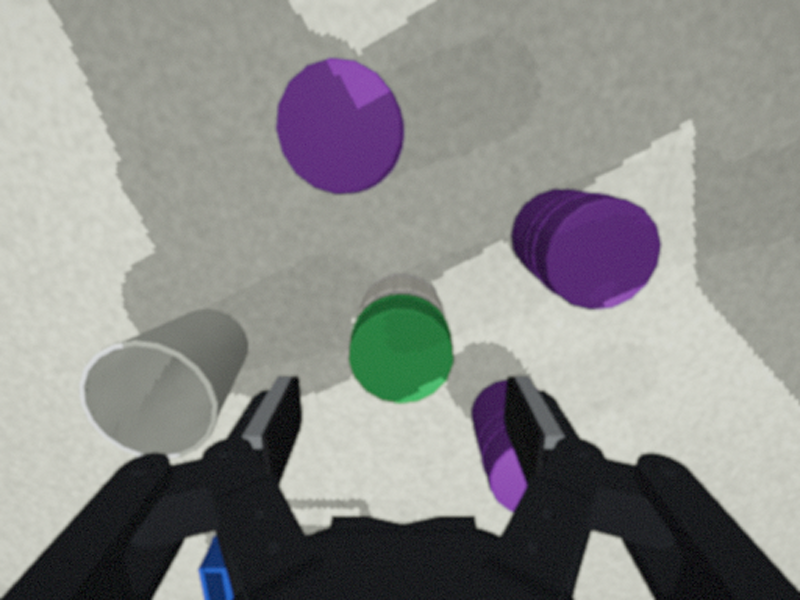

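>>> drive_tool(commands="75 -0.04 -0.04 -0.7 0 0 0;75 0 0 -0.8 0 0 0;75 0 0 -0.6 0 0 0;75 0 0 0 0 0 0;50 0 0 0 0 0 0")

```text
t: 21.93
position: [367.1, -244.1, 34.9]
orientation: [0.714, 3.059, -0.001]
ft_force: [-0.5, -0.8, -0.0]
gripper_width: 64.9
```

>>> drive_tool(commands="42 0 0 0 0 0 0;42 0 0 0 0 0 0;42 0 0 0 0 0 0;42 0 0 0 0 0 0")

```text
t: 22.27
position: [367.8, -244.5, 35.7]
orientation: [0.714, 3.056, -0.001]
ft_force: [-0.4, 2.4, 7.3]
gripper_width: 46.9
```

>>> drive_tool(commands="42 0 0 0.3 0 0 0;42 0 0 0.6 0 0 0;42 0 0 0.8 0 0 0;42 0 0 0.8 0 0 0;42 0 0 0.5 0 0 0")

```text
t: 22.68
position: [367.0, -244.5, 111.6]
orientation: [0.715, 3.056, -0.001]
ft_force: [0.2, 0.3, -0.3]
gripper_width: 46.6
```

```bash
python3 snap.py wrist w19;  python3 snap.py scene s19
python3 - <<'E'
from h import *
s=pickle.load(open('pics/w19.pkl','rb'))
g=mask(s,(45,90,30),(85,255,255),(150,150,350,340));c=max(cv2.findContours(g,0,2)[0],key=cv2.contourArea);e=cv2.fitEllipse(cv2.convexHull(c));print('jar',e,onz(s,*e[0],137))
E
```

```text
22.7333 [ 368.2 -245.1  113.5] [ 7.130e-01  3.053e+00 -2.000e-03] [ 1.7 -1.3  1.9] 46.703882124543675 18.700000000000003
22.7833 [ 367.9 -244.7  111.8] [ 7.140e-01  3.053e+00 -1.000e-03] [-0.  -0.2 -1.3] 46.91553016069664 18.700000000000003
jar ((257.9875793457031, 264.073974609375), (91.91921997070312, 93.97283935546875), 87.78209686279297) [ 365.02776736 -247.60264715  137.        ]
```

View pics/w19.png

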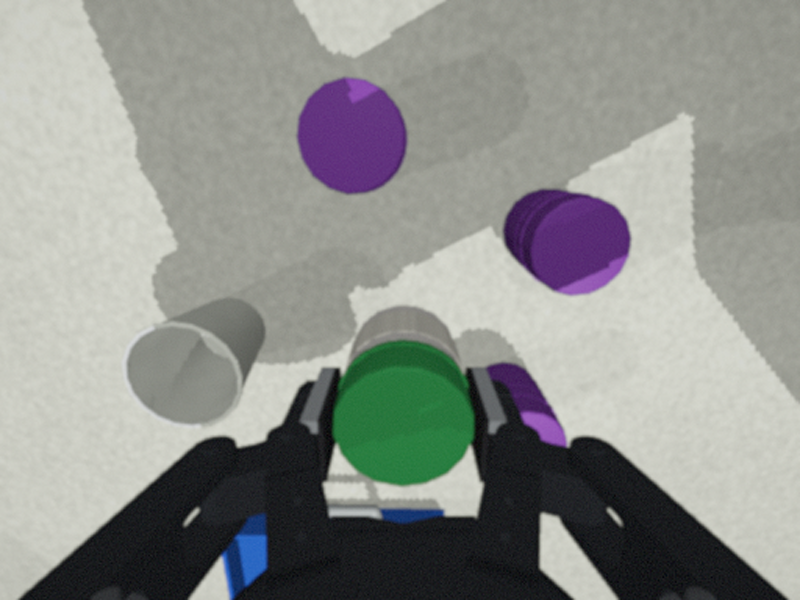

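View pics/s19.png

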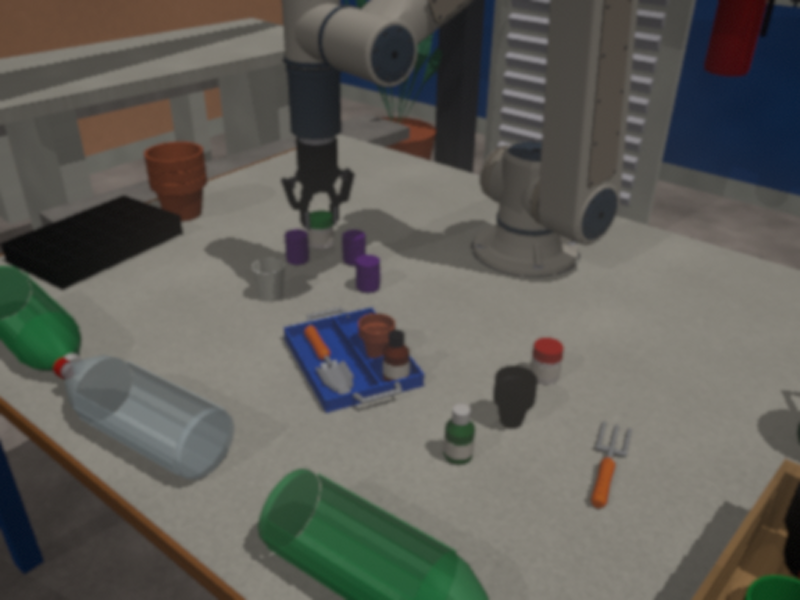

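>>> drive_tool(commands="42 0.48 0.92 0 0 0 0;42 0.48 0.92 0 0 0 0;42 0.48 0.92 0 0 0 0;42 0.48 0.92 0 0 0 0;42 0.48 0.92 0 0 0 0")

```text
t: 23.2
position: [426.1, -127.9, 108.4]
orientation: [-0.717, -3.058, -0.0]
ft_force: [-0.0, 0.4, -1.7]
gripper_width: 46.5
```

>>> drive_tool(commands="42 0.48 0.92 0 0 0 0;42 0.48 0.92 0 0 0 0;42 0.46 0.92 -0.4 0 0 0;42 0 0 -0.8 0 0 0;42 0 0 0 0 0 0")

```text
t: 23.62
position: [459.3, -59.0, 75.4]
orientation: [-0.713, -3.053, 0.002]
ft_force: [-0.8, -0.9, -3.0]
gripper_width: 46.7
```

```bash
python3 snap.py wrist w20;  python3 snap.py scene s20; python3 -c "
import cv2,pickle
s=pickle.load(open('pics/s20.pkl','rb'));cv2.imwrite('pics/s20c.png',cv2.resize(s['pixels'][140:270,165:295,::-1],None,fx=5,fy=5,interpolation=2)[:600])"
```

```text
23.6667 [459.6 -59.9  76.9] [-7.140e-01 -3.054e+00  3.000e-03] [ 0.3 -0.5 -0.4] 46.81386484281107 18.700000000000003
23.7167 [460.6 -60.4  78.2] [-7.150e-01 -3.056e+00  2.000e-03] [-0.2 -0.8 -1.3] 46.82750959726083 18.700000000000003
```

View pics/w20.png

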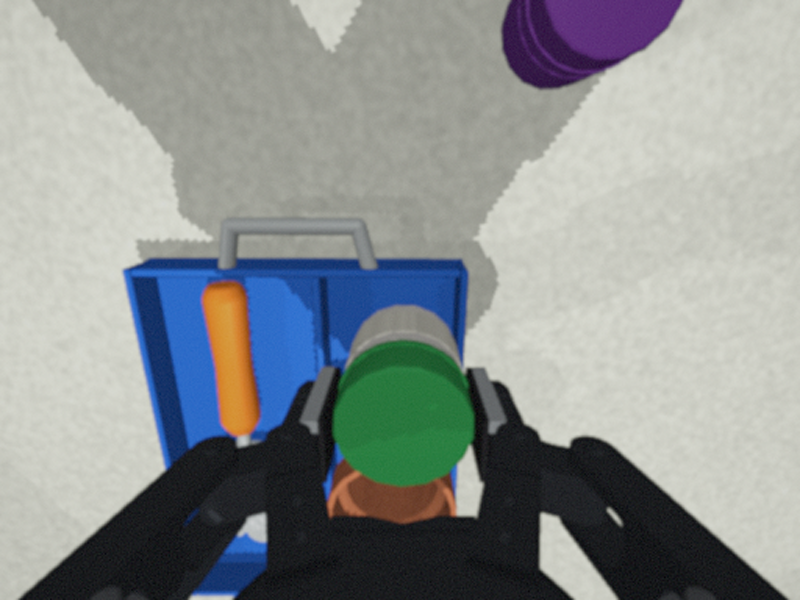

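View pics/s20c.png

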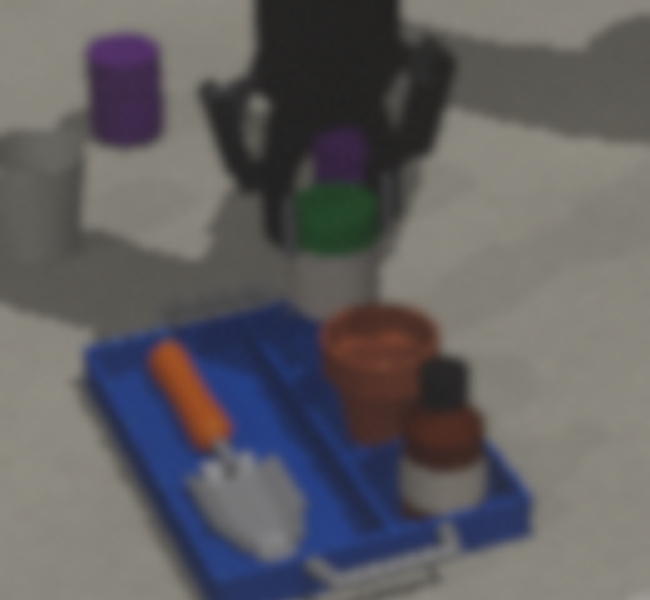

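>>> drive_tool(commands="42 0.04 -0.02 -0.5 0 0 0;42 0 0 -0.5 0 0 0;42 0 0 -0.25 0 0 0;42 0 0 -0.1 0 0 0;42 0 0 0 0 0 0")

```text
t: 24.13
position: [462.5, -61.1, 45.2]
orientation: [-0.717, -3.058, 0.0]
ft_force: [0.1, -0.3, -0.9]
gripper_width: 46.7
```

>>> drive_tool(commands="42 0 0 -0.08 0 0 0;42 0 0 0 0 0 0;42 0 0 0 0 0 0")

```text
t: 24.38
position: [463.0, -60.6, 43.5]
orientation: [0.716, 3.058, 0.0]
ft_force: [-1.0, -0.2, -1.6]
gripper_width: 46.7
```

>>> drive_tool(commands="42 0 0 -0.08 0 0 0;42 0 0 -0.05 0 0 0;42 0 0 0 0 0 0;42 0 0 0 0 0 0")

```text
t: 24.72
position: [462.8, -60.5, 39.8]
orientation: [0.716, 3.059, 0.0]
ft_force: [0.8, -0.4, -0.6]
gripper_width: 46.8
```

>>> drive_tool(commands="42 0 0 -0.03 0 0 0;42 0 0 0 0 0 0;42 0 0 0 0 0 0")

```text
t: 24.97
position: [462.9, -60.5, 39.8]
orientation: [0.716, 3.058, 0.0]
ft_force: [-2.8, 1.4, 5.0]
gripper_width: 47.0
```

Contact (5 N). Releasing and backing off.

>>> drive_tool(commands="66 0 0 0 0 0 0;66 0 0 0 0 0 0;66 0 0 0.3 0 0 0;66 0 0 1 0 0 0;66 0 0 1 0 0 0")

```text
t: 25.38
position: [461.7, -60.8, 96.8]
orientation: [-0.715, -3.056, 0.002]
ft_force: [0.8, -0.1, 0.2]
gripper_width: 65.8
```

>>> drive_tool(commands="66 0 0 1 0 0 0;66 0 0 1 0 0 0;66 -1 -1 1 0 0 0;66 -1 -1 0 0 0 0;66 -1 -1 0 0 0 0")

```text
t: 25.8
position: [388.8, -135.2, 172.5]
orientation: [0.713, 3.056, 0.001]
ft_force: [0.2, -1.4, -0.1]
gripper_width: 66.0
```

>>> drive_tool(commands="66 0 -1 0 0 0 0;66 0 -1 0 0 0 0;66 0 -1 0 0 0 0;66 0 0 0 0 0 0;66 0 0 0 0 0 0")

```text
t: 26.22
position: [388.3, -210.5, 170.8]
orientation: [-0.72, -3.058, 0.0]
ft_force: [0.9, 0.7, -1.0]
gripper_width: 66.2
```

```bash
python3 snap.py wrist w21;python3 snap.py top t21;  python3 snap.py scene s21; python3 -c "
import cv2,pickle
s=pickle.load(open('pics/s21.pkl','rb'));cv2.imwrite('pics/s21c.png',cv2.resize(s['pixels'][140:330,165:430,::-1],None,fx=3,fy=3,interpolation=2))
s=pickle.load(open('pics/t21.pkl','rb'));cv2.imwrite('pics/t21c.png',cv2.resize(s['pixels'][110:250,100:360,::-1],None,fx=3,fy=3,interpolation=2))"
```

```text
26.2667 [ 388.4 -209.8  170.7] [-0.718 -3.058 -0.   ] [-0.4  0.2 -0.4] 66.1875304304894 18.700000000000003
26.3167 [ 388.6 -209.4  170.8] [-0.716 -3.059 -0.   ] [-0.6 -0.3 -0.5] 65.99238336609788 18.700000000000003
26.3667 [ 388.7 -209.1  170.7] [0.715 3.059 0.   ] [-0.2 -0.1  1.4] 66.52002589073173 18.700000000000003
```

View pics/t21c.png

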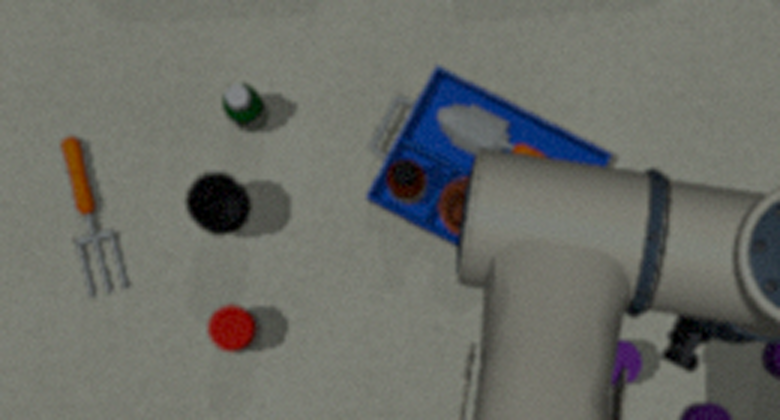

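View pics/s21c.png

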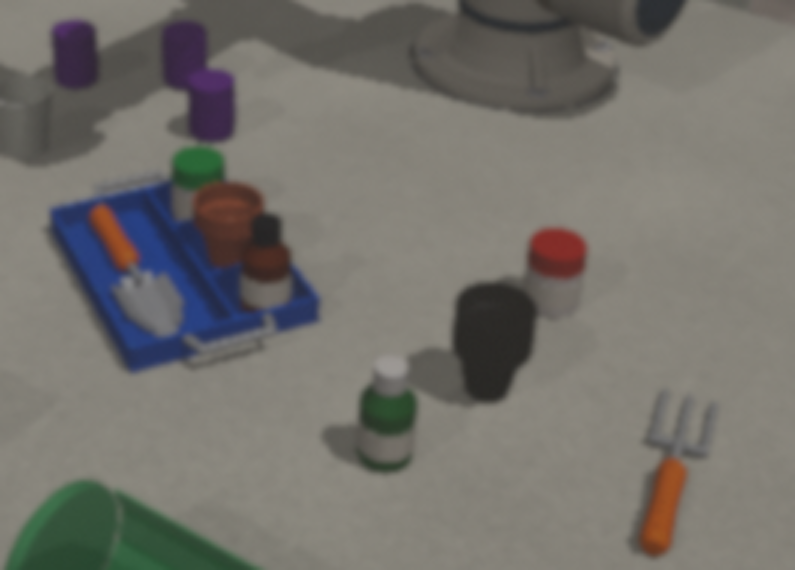

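Run:
```python
from h import *
s=pickle.load(open('pics/s21.pkl','rb')); t=pickle.load(open('pics/t21.pkl','rb'))
C=np.array([536.1,-16.6,0]);xh=np.array([-.8948,.4466,0]);yh=np.array([-.4466,-.8948,0])
f=lambda x,y,z:onz(s,165+(x-1)/3,140+(y-1)/3,z)
g=lambda x,y,z:onz(t,100+(x-1)/3,110+(y-1)/3,z)
for n,p in dict(jar=f(199,160,66),jarlow=f(199,170,57),cap=f(266,225,90),pot=f(229,197,66),handle_front=f(130,262,15),handle_rear=f(99,212,15),tip=f(168,332,8),topcap=g(404,178,90)).items(): print(n,p.round(0),((p-C)@xh).round(1),((p-C)@yh).round(1))
print('next pot rim',g(218,202,82), 'red',g(232,328,62),'gcap',g(237,97,86))
```

```text
jar [467. -53.  66.] 45.6 63.9
jarlow [469. -52.  57.] 44.6 61.7
cap [536.  79.  90.] 43.2 -85.5
pot [495.   6.  66.] 46.5 -2.2
handle_front [569. -44.  15.] -41.2 9.5
handle_rear [ 531. -118.   15.] -40.7 93.5
tip [612.  40.   8.] -42.7 -84.7
topcap [521.  73.  90.] 53.4 -73.1
next pot rim [494.36346586 266.03947906  82.        ] red [364.77123911 250.29422793  62.        ] gcap [605.28379488 249.58471702  86.        ]
```

View pics/w21.png

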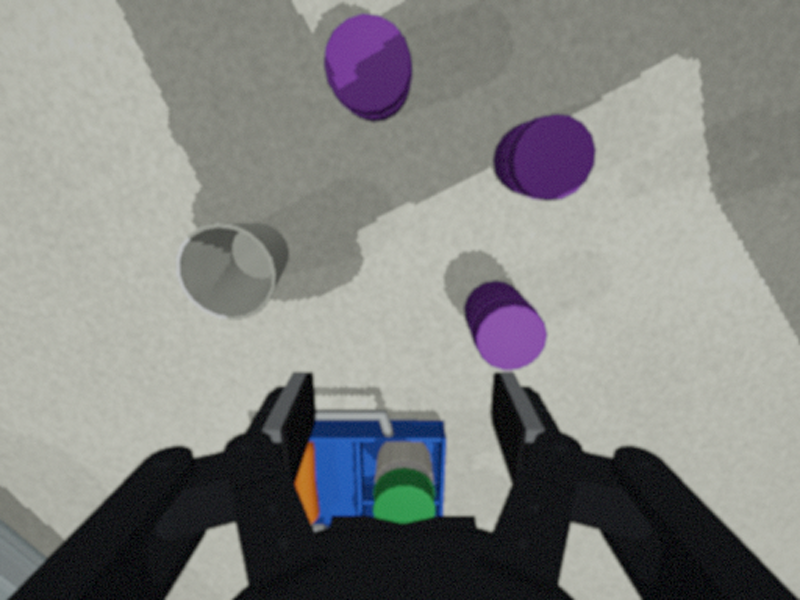

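>>> drive_tool(commands="66 0.6 1 0.4 0 0 0;66 0.6 1 0.4 0 0 0;66 0.6 1 0.4 0 0 0;66 0.6 1 0.4 0 0 0;66 0.6 1 0.4 0 0 0")

```text
t: 26.78
position: [464.0, -82.4, 221.4]
orientation: [0.714, 3.059, 0.0]
ft_force: [0.6, 0.0, -0.4]
gripper_width: 66.0
```

>>> drive_tool(commands="66 0.6 1 0 0 0 0;66 0.6 1 0 0 0 0;66 0.6 1 0 0 0 0;66 0 0 0 0 0 0;66 0 0 0 0 0 0")

```text
t: 27.2
position: [508.8, -7.6, 220.3]
orientation: [-0.71, -3.059, 0.0]
ft_force: [0.1, 0.7, -0.5]
gripper_width: 66.0
```

```bash
python3 snap.py wrist w22
```

```text
27.25 [508.4  -8.5 220.5] [-0.712 -3.059  0.   ] [-0.6  0.   0.7] 66.35891964737834 18.700000000000003
```

View pics/w22.png

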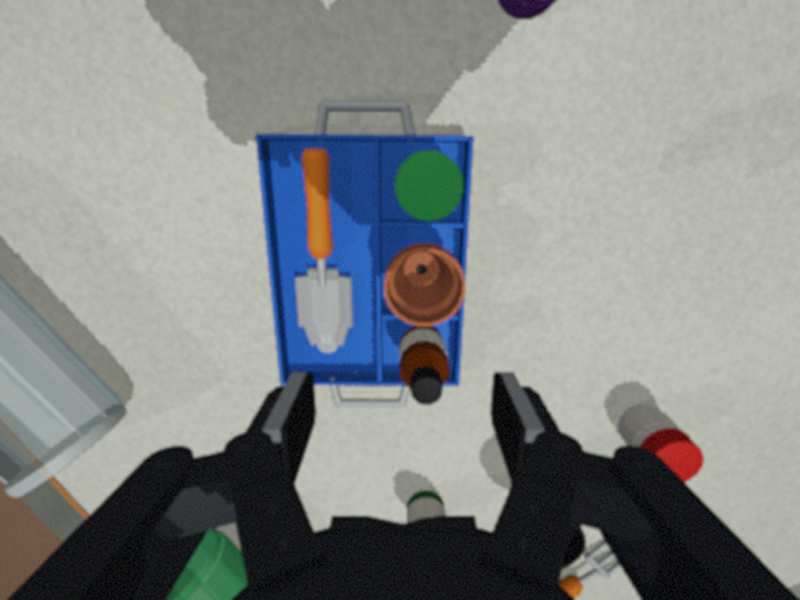

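The wrist view shows all four inside the caddy: trowel at (320,250), jar lid centred in its pocket at (430,186), pot at (425,285), and bottle upright at (425,365). The gripper is clear of everything.

```bash
python3 -c "
from h import *
s=pickle.load(open('pics/w22.pkl','rb'))
C=np.array([536.1,-16.6,0]);xh=np.array([-.8948,.4466,0]);yh=np.array([-.4466,-.8948,0])
for n,x,y,z in [('jar',430,186,66),('pot',425,285,66),('cap',427,386,90),('rear',316,150,15),('tip',328,352,8)]:
  p=onz(s,x*.64-.18,y*.64-.18,z)-C; print(n,(p@xh).round(1),(p@yh).round(1))
from plant import job; print(job.sign_off())"
```

```text
jar 47.2 69.7
pot 45.4 -1.6
cap 47.3 -73.1
rear -40.1 93.7
tip -41.0 -85.1
the job is handed in; nothing more can be done
None
```

I packed the caddy and handed the job in at about 27 s of the 115 s allowed. The hand-in gave no verdict.

**What I did:** I lifted the terracotta pot off the stack by its collar. I re-gripped once, 5 mm higher, because the pads were close to the pot below. Then I laid the trowel in the long bay, and set the brown bottle in one end pocket and the green-lidded jar in the other. The bottle and jar were lowered until I felt about 5 N of contact, then released.

**Last checks** (positions in the caddy's frame, from the final wrist picture):

| Item | x (mm) | y (mm) | Allowed x (mm) | Allowed y (mm) |
|---|---|---|---|---|
| Seed jar | 47 | 70 | 27 to 63 | 55 to 91 |
| Pot | 45 | -2 | 25 to 65 | -20 to 20 |
| Bottle | 47 | -73 | 27 to 63 | -91 to -55 |
| Trowel origin | about -40 | about 12 | -66 to -6 | -30 to 30 |

- **Standing and level:** the pot, jar and bottle look upright and the trowel lies flat. I judged this by eye, not by measuring tilt.
- **Left alone:** the second pot in the stack, the red jar and the green bottle measured within about 1–2 mm of their starting positions. The fork and cup were only checked by eye and look unmoved.

**Disagreements:** hand-picked points in the slanted scene picture put the bottle cap at y = -85 and the jar at y = 64. The last top view put the cap at x = 53. All of these are still within limits, and I trusted the closer wrist picture.

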